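Lay out the cleaned gas-line parts on their marked pads

TASK

Set each of the four cleaned gas-line parts (glass cuvette, large union, small union, rubber stopper) on the white pad that bears its outline, centred in the outline and lined up with it, the stopper upright on its narrow end and the others lying flat; any order will do. Lower the glass cuvette gently, do not drop it. Leave the sample jar and the sliding stage plate where they are.

Things in the scene. Friction and masses are not known exactly. Their poses are not given: they have to be found in the camera images.
- cuvette_center (a point): Tinted (amber) glass cuvette with a white end cap, a plain square bar 80 mm long and 24 x 24 mm in section, about 60 g, lying flat on the bench. Point: its centre, 12 mm above what it lies on; x along its length, z up. Grip across the 24 mm width.
- large_union_center (a point): Large stainless union fitting lying flat: a 40 mm cube-shaped body in the middle and a hexagonal nut, 25 mm across corners, at each end; 84 mm long overall, about 320 g. Point: its centre, 20 mm above what it lies on; x along its length through the nuts, z up. Grip the body across its 40 mm width (y).
- small_union_center (a point): Small stainless union fitting lying flat: a 24 mm cube-shaped body in the middle and a hexagonal nut, 16 mm across corners, at each end; 52 mm long overall, about 100 g. Point: its centre, 12 mm above what it lies on; x along its length through the nuts, z up. Grip the body across its 24 mm width (y).
- stopper_center (a point): Black rubber stopper, round and slightly tapered, standing on its narrow end: 40 mm diameter at the bottom, 47 mm at the top, 30 mm high, about 50 g. Point: its centre, 15 mm above what it stands on; z up.
- cuvette_pad: White fixed pad, 110 x 76 mm, 4 mm thick, same size and colour as the other pads, lying on the bench; origin at the centre of its underside (bench level, so its top is at 4 mm), x along its 110 mm side, z up. A black line 4 mm wide on its top draws, centred on the pad, a plain rectangle, clear inside about 88 x 32 mm, long side along the pad's x: the cuvette's place.
- large_union_pad: White fixed pad, 110 x 76 mm, 4 mm thick, same size and colour as the other pads, lying on the bench; origin at the centre of its underside (bench level, so its top is at 4 mm), x along its 110 mm side, z up. A black line 4 mm wide on its top draws, centred on the pad, the outline of the large union seen from above: a square block (clear inside about 48 mm) with a narrower end on each side, 92 mm long overall along the pad's x.
- small_union_pad: White fixed pad, 110 x 76 mm, 4 mm thick, same size and colour as the other pads, lying on the bench; origin at the centre of its underside (bench level, so its top is at 4 mm), x along its 110 mm side, z up. A black line 4 mm wide on its top draws, centred on the pad, the outline of the small union seen from above: a square block (clear inside about 32 mm) with a narrower end on each side, 60 mm long overall along the pad's x.
- stopper_pad: White fixed pad, 110 x 76 mm, 4 mm thick, same size and colour as the other pads, lying on the bench; origin at the centre of its underside (bench level, so its top is at 4 mm), x along its 110 mm side, z up. A black line 4 mm wide on its top draws, centred on the pad, a circle, clear inside about 55 mm in diameter: the stopper's place.
- plate_center (a point): Bystander: aluminium sliding stage plate, 80 x 110 x 12 mm, free to slide on two rails on a dark steel base (100 x 260 mm) at the far side of the bench. Point: centre of the plate's top face, 33 mm above the bench.
- jar_center (a point): Bystander: closed glass sample jar with a black cap, 60 mm diameter, 75 mm high, standing at the far side of the bench. Point: its centre, 37.5 mm above the bench.

How it is judged:
By the outcome, as a careful person would: the job done as asked, in the order asked, and still so for the second after the job is handed in, with the robot touching nothing.
It also fails if it takes over 109 s, if anything falls off the work surface, if the arm or the gripper's body presses on something with over 40 N, if the wrist force passes 120 N, or if a joint passes its speed limit or range.

ROBOT

A 6-joint arm with a two-finger parallel gripper is mounted at the origin on the work surface. World frame = base frame: x ahead of the robot, y to its left, z up, the work surface at z = 0. Lengths are in m, angles in rad, forces in N, time in s.
With the tool pointing down it reaches from about 0.35 to 0.85 m from the base axis. Payload 8.1 kg.
Tool frame: the origin (TCP) lies between the finger pads; the fingertips stand 25 mm ahead of it and the grasp point (between the pads) lies 6 mm ahead of it (robot.tip_extent is the distance from the TCP to the fingertips, in m); z points along the fingers, y is the direction in which the jaws open and shut (so a half turn about z gives the same grasp; the last joint's range is limited). The gripper opens to 93 mm and grips with 3 to 60 N. Pads are 15 mm wide; open, the fingers measure 128 mm over their backs; the gripper's body (75 mm by 188 mm) begins 65 mm behind the grasp point.
Start: joints at [1.246, 0.13, 1.488, -0, 1.523, -0.085], TCP at [0.142, 0.583, 0.244] pointing down, gripper open.
Joint ranges: [-2.96, 2.96], [-0.89, 2.26], [0.02, 2.5], [-1.34, 4.48], [0, 2.73], [-2.66, 2.66]. Speed limits (rad/s): [2.39, 2.39, 2.79, 3.14, 3.14, 3.14].

INTERFACE

Orientations are given as a rotation vector (axis times angle).
In Python, from plant import robot gives the robot as it stands.
- The arm moves only by the tool drive_tool, never from a script. Its argument "increments" is a list of rows, each a list of 7 numbers: the closure, from 0 (fully open) to 1 (shut), then the shift along the world's x, y, z in units of 25 mm (1.0 is 25 mm), then the turn, a rotation vector about the world's x, y, z in rad. In form: [[gripper, dx, dy, dz, rx, ry, rz], ...]. A call has 1 to 20 rows; each row is the pose to reach, as a shift and turn from the pose commanded when the call began; what a row does not reach only later rows make up. A row lasts 1/12 s, in which the tool goes at most 41.7 mm and 7.16 degrees, less where a joint would pass 70% of its speed; a pose out of reach is approached as far as the arm can. A call with a gripper value outside its range is refused whole. The fingers move at their own pace and stop on an object; "squeeze" is the grip in N (left out, the last holds). Time passes only in rows, so rows that repeat a pose let the fingers close. It gives the time, the measured TCP pose, the force and the opening at its end, in the units of the state.
- robot.read_state(): the state, without advancing time (a new reading comes with each control period).
- robot.read_camera(name): name is "scene" or "top" or "wrist"; returns a dict with "image" (384x512x3 uint8, red, green, blue), "fx", "fy", "cx", "cy" (pixels), "dist" ([k1, k2, p1, p2, k3] as OpenCV has them; the pictures are not rectified), "T" (4x4, takes a point from camera to world coordinates); the wrist camera has in their place "mount" (4x4, takes a point from camera to tool coordinates, whose origin is the TCP and whose axes are the flange's). Camera axes: x right, y down, z forward; pixel columns grow to the right and rows downward; lengths in m; the calibration is good to about 2 mm. A picture is of the moment at which its call begins: read the wrist's pose just before it. There is no depth.
- robot.close_job(): hands the job in, once; it reports no verdict.
The state is a dict: "t": time; "q": joint angles; "dq": joint speeds; "joint_torque": joint torques, N m; "tool_pos": TCP position; "orientation": TCP orientation; "force": force on the tool from outside, world axes, zero at the start; "wrist_torque": the same for the moment, N m; "opening": finger opening in m.
Only numpy, scipy, OpenCV 4.12 (cv2) and the standard library are available. Lean on these libraries where they do the work, as an engineer would, in place of code of your own. Each camera call takes 0.05 s, during which the arm holds its last target.

## Working session

There is one attempt and no reset: what is moved stays moved. The work goes in short steps, Python scripts to look and compute and a tool call to move; the robot and the scene stay as the last step left them, time stands still between calls to the robot, and variables do not carry over. Pictures are saved under pics/ and viewed, and the job is handed in when it is done.

Besides the shell and the picture viewer there is one more tool, called after "Request:" as name(argument=value, ...), one argument or row to a line, values as JSON. drive_tool: Moves the arm, as the interface text tells. Its arguments: {"type":"object","properties":{"increments":{"type":"array"},"squeeze":{"type":"number"}},"required":["increments"]}

```bash
mkdir -p pics; ls; python3 - <<'E'
from plant import robot
import cv2, numpy as np
print(robot.read_state(), robot.tip_extent)
for n in ["scene","top","wrist"]:
    c=robot.read_camera(n)
    cv2.imwrite(f"pics/{n}0.png",c["image"][:,:,::-1])
    print(n,{k:(np.round(v,4).tolist() if not np.isscalar(v) else v) for k,v in c.items() if k!="image"})
E
```

```text
pics
{'t': 0.0, 'q': array([ 1.24562249e+00,  1.31177327e-01,  1.48927542e+00, -1.33929120e-05,
        1.52299155e+00, -8.54162223e-02]), 'dq': array([ 2.80508856e-04,  3.47828073e-04,  4.97299032e-05, -6.67462038e-04,
        1.18016774e-03, -1.17727987e-03]), 'joint_torque': array([ 4.58610157e-04, -5.59863818e+01, -4.91744900e+01,  7.67705706e-02,
        3.60162172e-02, -1.43140383e-04]), 'tool_pos': array([0.14230481, 0.58234134, 0.24257987]), 'orientation': array([-3.75664242e-01, -3.11868295e+00,  2.85143037e-03]), 'force': array([-0.16115327, -0.23924671, -0.34406322]), 'wrist_torque': array([ 0.05217415,  0.00220987, -0.02542644]), 'opening': 0.09280095975498312} 0.025
scene {'fx': 375.04338073053844, 'fy': 375.04338073053844, 'cx': 254.52044569563455, 'cy': 192.29548227854326, 'dist': [-0.0332, 0.0, 0.0, 0.0, 0.0], 'T': [[-0.0115, 0.6766, -0.7363, 1.2326], [0.9998, 0.0202, 0.003, 0.0062], [0.0169, -0.7361, -0.6767, 0.6447], [0.0, 0.0, 0.0, 1.0]]}
top {'fx': 352.24182463880123, 'fy': 352.24182463880123, 'cx': 255.25871664464782, 'cy': 186.29243074945285, 'dist': [-0.0961, 0.0, 0.0, 0.0, 0.0], 'T': [[0.017, -0.9737, 0.2273, 0.4184], [-0.9999, -0.016, 0.0066, 0.0016], [-0.0028, -0.2274, -0.9738, 0.9119], [0.0, 0.0, 0.0, 1.0]]}
wrist {'fx': 271.0553514185568, 'fy': 271.0553514185568, 'cx': 257.0131965212367, 'cy': 197.0172915121511, 'dist': [-0.0606, 0.0, 0.0, 0.0, 0.0], 'mount': [[-0.0007, -0.9705, -0.2412, 0.066], [1.0, -0.0005, -0.0005, -0.0001], [0.0004, -0.2412, 0.9705, -0.1408], [0.0, 0.0, 0.0, 1.0]]}
```

View pics/top0.png

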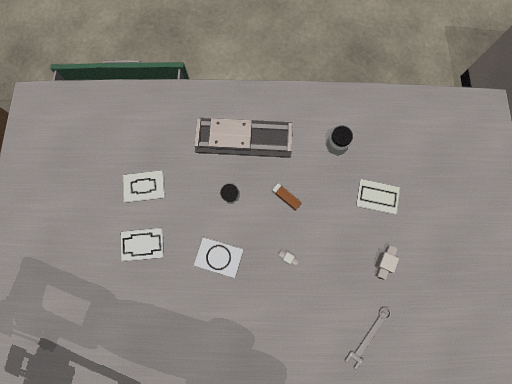

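View pics/scene0.png

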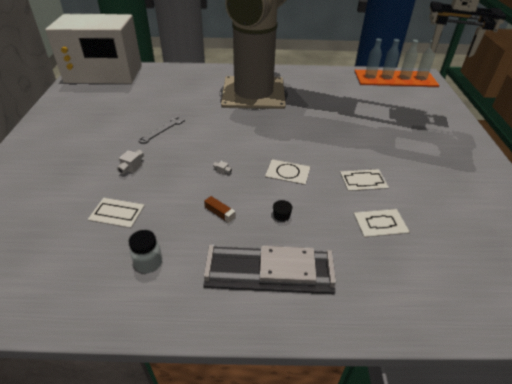

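View pics/wrist0.png

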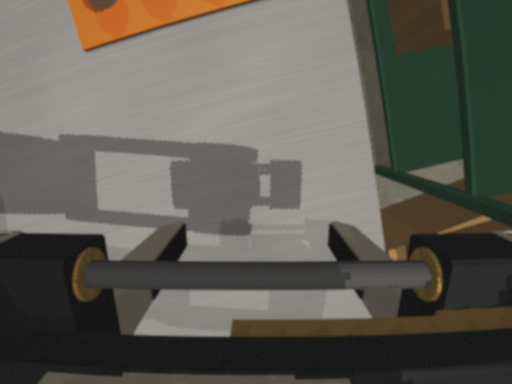

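The top view shows the pads at about (143,186) small union, (142,244) large union, (218,257) stopper and (378,196) cuvette. The parts are the stopper at (230,192), cuvette (287,197), small union (289,258) and large union (388,262). The jar is at (341,138) and the plate at (230,135).

```bash
cat > h.py <<'E'
from plant import robot
import cv2, numpy as np
from scipy.spatial.transform import Rotation as R
def cam(n):
    s=robot.read_state()
    c=robot.read_camera(n)
    if n=="wrist":
        T=np.eye(4);T[:3,:3]=R.from_rotvec(s["orientation"]).as_matrix();T[:3,3]=s["tool_pos"]
        c["T"]=T@c["mount"]
    c["K"]=np.array([[c["fx"],0,c["cx"]],[0,c["fy"],c["cy"]],[0,0,1.]])
    return c
def toplane(c,uv,z):
    uv=np.asarray(uv,float).reshape(-1,1,2)
    n=cv2.undistortPoints(uv,c["K"],np.array(c["dist"],float)).reshape(-1,2)
    d=np.c_[n,np.ones(len(n))]@c["T"][:3,:3].T
    o=c["T"][:3,3]
    return o+d*((z-o[2])/d[:,2])[:,None]
def topix(c,P):
    Ti=np.linalg.inv(c["T"]);rv=cv2.Rodrigues(Ti[:3,:3])[0]
    return cv2.projectPoints(np.asarray(P,float).reshape(-1,1,3),rv,Ti[:3,3],c["K"],np.array(c["dist"],float))[0].reshape(-1,2)
def ori(P):
    """centre, angle of long axis (deg), extents, of minAreaRect in world (m)"""
    (cx,cy),(w,h),a=cv2.minAreaRect((P[:,:2]*1000).astype(np.float32))
    if h>w: a+=90;w,h=h,w
    a=(a+90)%180-90
    return np.round([cx,cy,w,h,a],1)
def pca(P):
    m=P[:,:2].mean(0);C=np.cov((P[:,:2]-m).T);w,v=np.linalg.eigh(C)
    a=np.degrees(np.arctan2(v[1,1],v[0,1]));a=(a+90)%180-90
    return np.round([*(m*1000),a],1)
def hull(m):
    cs,_=cv2.findContours(m,cv2.RETR_EXTERNAL,cv2.CHAIN_APPROX_NONE);return max(cs,key=cv2.contourArea)
E
python3 - <<'E'
from h import *
for n in ["top","scene"]:
    c=cam(n);im=c["image"].astype(int)
    g=im.mean(2);sat=im.max(2)-im.min(2)
    print(n)
    seeds={"top":{"sp":(143,174),"lp":(142,233),"st":(232,245),"cp":(378,184)}}
    # pads: greenish/white bright, low gray thresh
    m=((g>175)).astype(np.uint8)
    m=cv2.morphologyEx(m,cv2.MORPH_CLOSE,np.ones((5,5)))
    k,l,s,ce=cv2.connectedComponentsWithStats(m)
    for i in range(1,k):
        if s[i,4]<60: continue
        ys,xs=np.where(l==i)
        f=np.zeros_like(m);cv2.drawContours(f,[hull((l==i).astype(np.uint8))],-1,1,-1)
        ys,xs=np.where(f>0)
        P=toplane(c,np.c_[xs,ys],0.004)
        print("white",s[i].tolist(),pca(P),ori(P))
E
```

```text
top
white [209, 120, 41, 27, 323] [766.   69.3 -81.3] [780.1  82.3 109.6  76.5 -89.2]
white [123, 171, 41, 31, 1069] [626.3 308.3 -82.5] [626.9 308.6 106.9  75.3 -82.2]
white [357, 179, 43, 35, 1070] [ 609.1 -318.8   78.3] [ 609.6 -319.1  107.9   73.4   78.5]
white [121, 228, 42, 33, 1214] [472.1 299.1 -83.5] [472.3 299.3 110.1  75.6 -83. ]
white [194, 238, 49, 40, 1252] [443.8  98.8  75.2] [444.1  98.9 108.8  73.9  74.5]
white [280, 253, 17, 11, 91] [444.7 -80.   56.9] [446.  -80.   46.1  20.4  57.2]
white [381, 253, 18, 20, 221] [ 436.2 -339.2   22.2] [ 436.2 -339.1   38.5   38.2  -23.7]
scene
white [49, 15, 80, 14, 905] [-710.7 -837.8   89.1] [-713.1 -835.3  351.   194.8  -88.9]
white [267, 161, 42, 22, 510] [447.9  97.7  75.4] [446.6  97.8 104.2  67.   74.3]
white [342, 170, 45, 19, 387] [476.2 298.1 -80.4] [474.4 298.  102.4  67.  -82.9]
white [90, 199, 52, 27, 778] [ 613.3 -319.8   75. ] [ 612.1 -319.7  103.2   70.2   78.9]
white [356, 210, 52, 25, 905] [629.5 307.1 -82.2] [628.3 307.3 103.7  70.8 -81.9]
```

```bash
python3 - <<'E'
from h import *
c=cam("top")
P=toplane(c,[(230,192),(287,197),(289,258),(388,262),(341,135),(231,134),(275,187),(300,207)],0.015)
print(np.round(P*1000).tolist())
im=c["image"][120:290,110:410,::-1];cv2.imwrite("pics/topz.png",cv2.resize(im,None,fx=2.6,fy=2.6,interpolation=cv2.INTER_CUBIC))
E
```

```text
[[611.0, 73.0, 15.0], [601.0, -75.0, 15.0], [445.0, -80.0, 15.0], [436.0, -332.0, 15.0], [775.0, -224.0, 15.0], [773.0, 76.0, 15.0], [627.0, -44.0, 15.0], [575.0, -109.0, 15.0]]
```

View pics/topz.png

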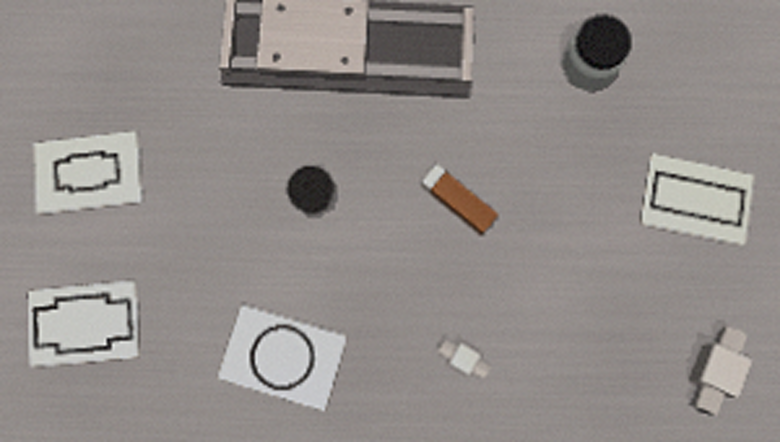

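Request:
drive_tool(
  increments=[
    [0,18.7,-20.4,-1.7,0,0,-1.59],
    [0,18.7,-20.4,-1.7,0,0,-1.59],
    [0,18.7,-20.4,-1.7,0,0,-1.59],
    [0,18.7,-20.4,-1.7,0,0,-1.59],
    [0,18.7,-20.4,-1.7,0,0,-1.59],
    [0,18.7,-20.4,-1.7,0,0,-1.59],
    [0,18.7,-20.4,-1.7,0,0,-1.59],
    [0,18.7,-20.4,-1.7,0,0,-1.59],
    [0,18.7,-20.4,-1.7,0,0,-1.59],
    [0,18.7,-20.4,-1.7,0,0,-1.59],
    [0,18.7,-20.4,-1.7,0,0,-1.59],
    [0,18.7,-20.4,-1.7,0,0,-1.59],
    [0,18.7,-20.4,-1.7,0,0,-1.59],
    [0,18.7,-20.4,-1.7,0,0,-1.59],
    [0,18.7,-20.4,-1.7,0,0,-1.59],
    [0,18.7,-20.4,-1.7,0,0,-1.59],
    [0,18.7,-20.4,-1.7,0,0,-1.59],
    [0,18.7,-20.4,-1.7,0,0,-1.59],
    [0,18.7,-20.4,-1.7,0,0,-1.59],
    [0,18.7,-20.4,-1.7,0,0,-1.59],
  ],
)

```text
t: 1.97
tool_pos: [0.6096, 0.0731, 0.2008]
orientation: [-2.489, -1.915, 0.001]
force: [-1.2, -0.5, -0.4]
opening: 0.0931
```

```bash
cat >> h.py <<'E'
def st():
    s=robot.read_state();M=R.from_rotvec(s["orientation"]).as_matrix()
    print("t %.2f"%s["t"],"tcp",np.round(s["tool_pos"]*1000,1),"yawx %.2f"%np.degrees(np.arctan2(M[1,0],M[0,0])),"z",np.round(M[:,2],4),"F",np.round(s["force"],1),"op %.1f"%(s["opening"]*1000),"q",np.round(s["q"],2))
    return s
E
python3 - <<'E'
from h import *
st()
c=cam("wrist");cv2.imwrite("pics/w1.png",c["image"][:,:,::-1])
print(topix(c,[(.611,.073,.015)]))
E
```

```text
t 1.97 tcp [609.6  73.1 200.8] yawx 75.14 z [-8.e-04  4.e-04 -1.e+00] F [-1.2 -0.5 -0.4] op 93.1 q [0.04 0.19 1.5  0.   1.45 0.29]
[[257.92268236 185.02465335]]
```

View pics/w1.png

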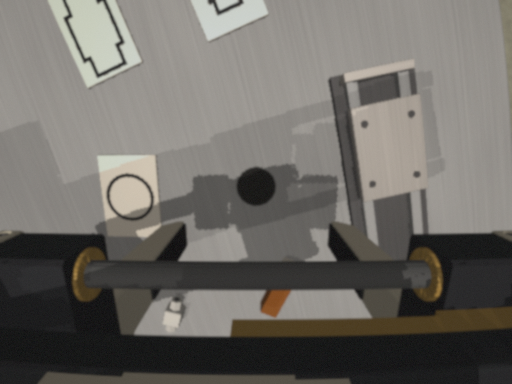

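The wrist view shows the stopper at (256,187), as predicted. The stopper pad's circle is at (130,197).

```bash
python3 - <<'E'
from h import *
c=cam("wrist");g=cv2.cvtColor(c["image"],cv2.COLOR_RGB2GRAY)
m=(g<45).astype(np.uint8)
k,l,s,ce=cv2.connectedComponentsWithStats(m)
for i in range(1,k):
    if s[i,4]>200 and s[i,1]<210 and s[i,4]<3000: 
        (x,y),r=cv2.minEnclosingCircle(hull((l==i).astype(np.uint8)).astype(np.float32))
        print(s[i],ce[i],r,toplane(c,[ce[i],(x,y)],.028)*1000, toplane(c,[ce[i]],.004)*1000)
# circle on pad
roi=np.zeros_like(g);roi[165:228,100:158]=1
m=((g<90)&(roi>0)).astype(np.uint8);
h=hull(m);(x,y),r=cv2.minEnclosingCircle(h.astype(np.float32));e=cv2.fitEllipse(h)
f=np.zeros_like(m);cv2.drawContours(f,[h],-1,1,-1);ys,xs=np.where(f>0)
print("circ",x,y,r,e,toplane(c,[(x,y),e[0]],.004)*1000,pca(toplane(c,np.c_[xs,ys],.004)))
print(ori(toplane(c,h.reshape(-1,2),.004)))
t=cam("top");g=cv2.cvtColor(t["image"],cv2.COLOR_RGB2GRAY);print()
E
```

```text
[ 238  169   37   36 1054] [256.0199241  186.72485769] 18.68366241455078 [[608.81789038  74.60284573  28.        ]
 [608.85383483  75.16766364  28.        ]] [[607.4273291   69.78210333   4.        ]]
circ 130.0 197.5 24.520498275756836 ((130.12173461914062, 197.44830322265625), (41.88603591918945, 48.139156341552734), 138.38026428222656) [[444.99323897  98.16363796   4.        ]
 [445.17656447  98.18696751   4.        ]] [445.1  98.  -87. ]
[444.6  97.6  60.6  59.6  74.9]
```

Request:
drive_tool(
  increments=[
    [0,-0.03,0.07,-2,0,0,0],
    [0,-0.03,0.07,-4,0,0,0],
    [0,-0.03,0.07,-5.5,0,0,0],
    [0,-0.03,0.07,-6.4,0,0,0],
    [0,-0.03,0.07,-6.8,0,0,0],
    [0,-0.03,0.07,-6.86,0,0,0],
    [0,-0.03,0.07,-6.86,0,0,0],
    [1,-0.03,0.07,-6.86,0,0,0],
    [1,-0.03,0.07,-6.86,0,0,0],
    [1,-0.03,0.07,-6.86,0,0,0],
    [1,-0.03,0.07,-6.86,0,0,0],
    [1,-0.03,0.07,-6.86,0,0,0],
    [1,-0.03,0.07,-6.86,0,0,0],
    [1,-0.03,0.07,-6.86,0,0,0],
    [1,-0.03,0.07,-6.86,0,0,0],
  ],
  squeeze=12,
)

```text
t: 3.37
tool_pos: [0.6092, 0.0746, 0.0297]
orientation: [-2.49, -1.916, 0.0]
force: [0.2, 0.1, 2.5]
opening: 0.0454
```

```bash
python3 - <<'E'
from h import *
st()
c=cam("wrist");cv2.imwrite("pics/w2.png",c["image"][:,:,::-1])
E
```

```text
t 3.37 tcp [609.2  74.6  29.7] yawx 75.16 z [-1.e-04  0.e+00 -1.e+00] F [0.2 0.1 2.5] op 45.4 q [0.04 0.36 1.63 0.   1.15 0.3 ]
```

View pics/w2.png

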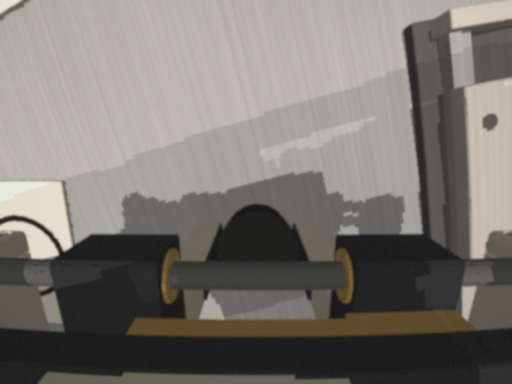

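Request:
drive_tool(
  increments=[
    [1,0,0,0.8,0,0,0],
    [1,0,0,2,0,0,0],
    [1,-1.5,0.2,2.5,0,0,0],
    [1,-3,0.4,2.5,0,0,0],
    [1,-4.5,0.65,2.5,0,0,0],
    [1,-5.8,0.84,2.5,0,0,0],
    [1,-6.57,0.94,2.2,0,0,0],
    [1,-6.57,0.94,1.4,0,0,0],
    [1,-6.57,0.94,1.0,0,0,0],
    [1,-6.57,0.94,0.7,0,0,0],
    [1,-6.57,0.94,0.7,0,0,0],
    [1,-6.57,0.94,0.7,0,0,0],
  ],
)

```text
t: 4.42
tool_pos: [0.4452, 0.0979, 0.0469]
orientation: [-2.49, -1.915, 0.002]
force: [0.8, 0.7, -0.9]
opening: 0.0453
```

```bash
python3 - <<'E'
from h import *
st()
c=cam("wrist");cv2.imwrite("pics/w3.png",c["image"][:,:,::-1])
c=cam("scene");cv2.imwrite("pics/s3.png",cv2.resize(c["image"][100:220,210:370,::-1],None,fx=4.5,fy=4.5))
E
```

```text
t 4.42 tcp [445.2  97.9  46.9] yawx 75.14 z [-1.1e-03 -2.0e-04 -1.0e+00] F [ 0.8  0.7 -0.9] op 45.3 q [ 0.1  -0.06  2.07 -0.    1.14  0.36]
```

View pics/w3.png

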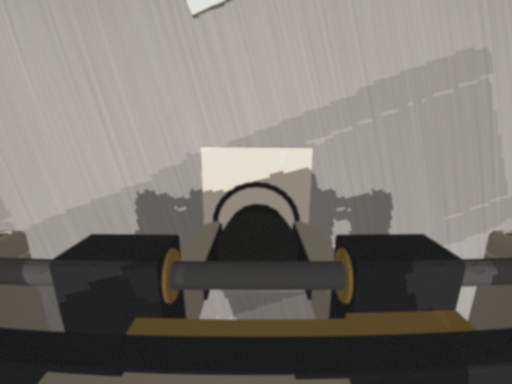

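View pics/s3.png

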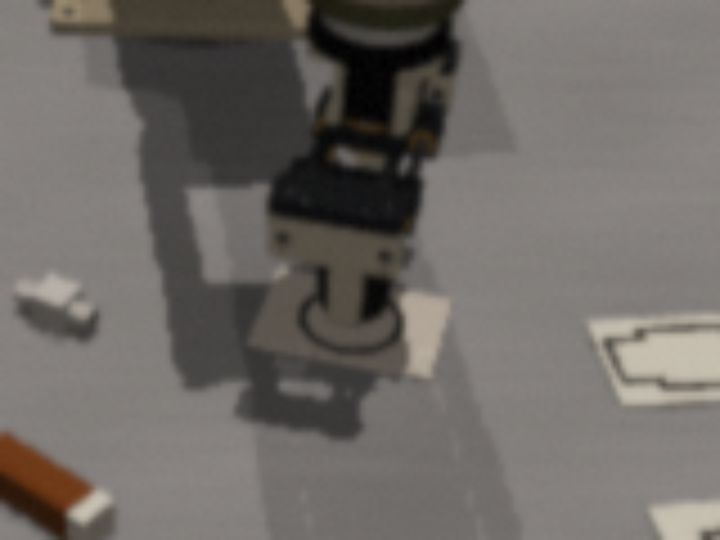

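Request:
drive_tool(
  increments=[
    [1,0,0,-0.25,0,0,0],
    [1,0,0,-0.42,0,0,0],
    [1,0,0,-0.51,0,0,0],
    [1,0,0,-0.52,0,0,0],
    [0,0,0,-0.52,0,0,0],
    [0,0,0,-0.52,0,0,0],
    [0,0,0,-0.52,0,0,0],
    [0,0,0,-0.52,0,0,0],
    [0,0,0,0,0,0,0],
    [0,0,0,1.5,0,0,0],
    [0,0,0,3,0,0,0],
    [0,0,0,4.5,0,0,0],
    [0,0,0,5.6,0,0,0],
    [0,0,0,6,0,0,0],
    [0,0,0,6,0,0,0],
    [0,0,0,6,0,0,0],
  ],
)

```text
t: 5.85
tool_pos: [0.4449, 0.0981, 0.1966]
orientation: [2.49, 1.916, 0.0]
force: [0.3, 0.3, -0.9]
opening: 0.0929
```

```bash
python3 - <<'E'
from h import *
st()
c=cam("wrist");cv2.imwrite("pics/w4.png",c["image"][:,:,::-1])
g=cv2.cvtColor(c["image"],cv2.COLOR_RGB2GRAY)
E
```

```text
t 5.85 tcp [444.9  98.1 196.6] yawx 75.16 z [ 2.e-04  0.e+00 -1.e+00] F [ 0.3  0.3 -0.9] op 92.9 q [ 0.1  -0.24  1.94 -0.    1.45  0.36]
```

View pics/w4.png

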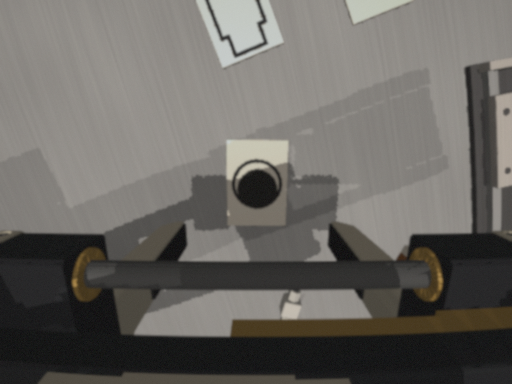

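```bash
python3 - <<'E'
from h import *
c=cam("wrist");g=cv2.cvtColor(c["image"],cv2.COLOR_RGB2GRAY)
roi=np.zeros_like(g);roi[145:222,228:288]=1
m=((g<85)&(roi>0)).astype(np.uint8)
h=hull(m);print(cv2.boundingRect(h))
print("circle", ori(toplane(c,h.reshape(-1,2),.004)))
m=((g<32)&(roi>0)).astype(np.uint8);m=cv2.morphologyEx(m,cv2.MORPH_OPEN,np.ones((7,7)))
h=hull(m);print(cv2.boundingRect(h));M=cv2.moments(h)
for z in(.03,.034): print("top",ori(toplane(c,h.reshape(-1,2),z)))
print(topix(c,[(.445,.098,.034),(.445,.098,.004)]))
im=c["image"][130:235,210:310,::-1];cv2.imwrite("pics/w4z.png",cv2.resize(im,None,fx=5,fy=5,interpolation=cv2.INTER_CUBIC))
E
```

```text
(233, 160, 50, 49)
circle [444.6  97.5  61.5  61.1 -14.9]
(240, 172, 37, 34)
top [445.3  97.6  41.9  39.  -14.8]
top [445.5  98.4  41.4  38.5 -14.8]
[[257.6791864  189.21629121]
 [257.6772617  184.05800538]]
```

View pics/w4z.png

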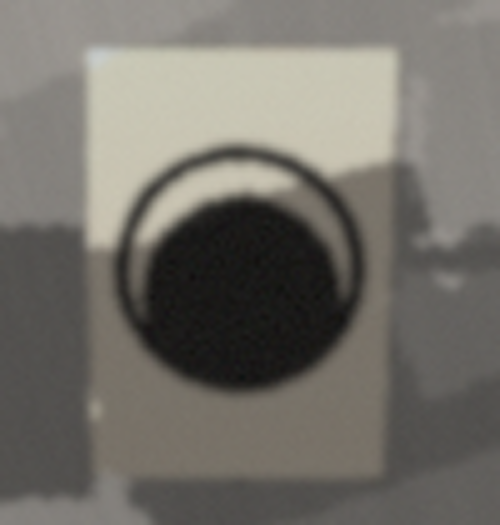

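Request:
drive_tool(
  increments=[
    [0,0,-1.5,0,0,0,-0.1],
    [0,0,-3,0,0,0,-0.2],
    [0,0,-4.5,0,0,0,-0.25],
    [0,0,-6,0,0,0,-0.25],
    [0,0,-7.1,0,0,0,-0.25],
    [0,0,-7.1,0,0,0,-0.25],
    [0,0,-7.1,0,0,0,-0.25],
    [0,0,-7.1,0,0,0,-0.25],
  ],
)

```text
t: 6.62
tool_pos: [0.4441, -0.0787, 0.1954]
orientation: [-2.707, -1.588, 0.003]
force: [-0.5, 0.1, -0.6]
opening: 0.093
```

```bash
python3 - <<'E'
from h import *
st()
c=cam("wrist");cv2.imwrite("pics/w5.png",c["image"][:,:,::-1])
im=c["image"][130:235,210:310,::-1];cv2.imwrite("pics/w5z.png",cv2.resize(im,None,fx=5,fy=5,interpolation=cv2.INTER_CUBIC))
E
```

```text
t 6.62 tcp [444.1 -78.7 195.4] yawx 60.80 z [-0.0029  0.0014 -1.    ] F [-0.5  0.1 -0.6] op 93.0 q [-0.29 -0.25  1.95  0.    1.45  0.22]
```

View pics/w5.png

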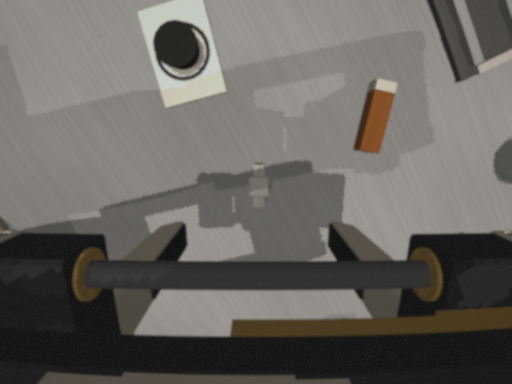

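View pics/w5z.png

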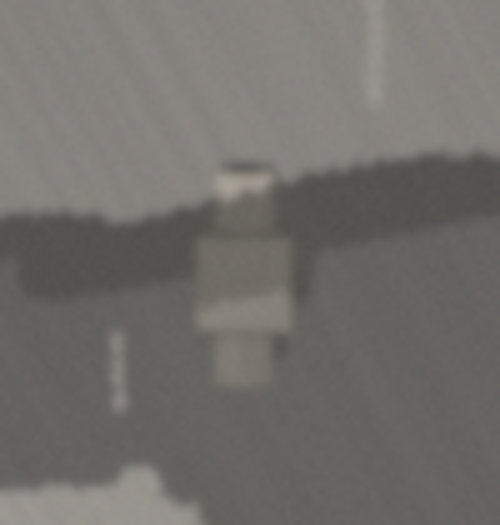

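```bash
python3 - <<'E'
from h import *
c=cam("wrist");st()
p=lambda x,y:(x/5+210-.4,y/5+130-.4)
T=toplane(c,[p(196,240),p(292,238),p(294,330),p(197,332)],.024)*1000
print(T,T.mean(0),np.linalg.norm(np.diff(T,axis=0),axis=1))
N=toplane(c,[p(246,164),p(243,387)],.019)*1000
d=N[0]-N[1];print(N,np.linalg.norm(d),np.degrees(np.arctan2(d[1],d[0])),N.mean(0))
d=T[0]+T[1]-T[2]-T[3];print(np.degrees(np.arctan2(d[1],d[0])))
# small pad
t=cam("top")
E
```

```text
t 6.72 tcp [444.6 -78.1 196.1] yawx 60.92 z [-1.6e-03  9.0e-04 -1.0e+00] F [-0.1  0.6 -0.2] op 92.9 q [-0.29 -0.26  1.94  0.    1.45  0.22]
[[441.81405493 -63.13435622  24.        ]
 [461.62896661 -73.64081356  24.        ]
 [451.45085657 -93.28386874  24.        ]
 [431.09458253 -82.49734978  24.        ]] [446.49711516 -78.13909707  24.        ] [22.42802647 22.12337091 23.03751037]
[[ 460.37925284  -53.82819329   19.        ]
 [ 433.33221353 -100.95257522   19.        ]] 54.33460874861822 60.14633066751538 [446.85573319 -77.39038425  19.        ]
61.81971513878594
```

Request:
drive_tool(
  increments=[
    [0,0.06,0,-2,0,0,0],
    [0,0.06,0,-4,0,0,0],
    [0,0.06,0,-5.5,0,0,0],
    [0,0.06,0,-6.4,0,0,0],
    [0,0.06,0,-6.67,0,0,0],
    [0,0.06,0,-6.67,0,0,0],
    [0,0.06,0,-6.67,0,0,0],
    [1,0.06,0,-6.67,0,0,0],
    [1,0.06,0,-6.67,0,0,0],
    [1,0.06,0,-6.67,0,0,0],
    [1,0.06,0,-6.67,0,0,0],
    [1,0.06,0,-6.67,0,0,0],
    [1,0.06,0,-6.67,0,0,0],
    [1,0.06,0,-6.67,0,0,0],
    [1,0.06,0,-6.67,0,0,0],
    [1,0.06,0,-6.67,0,0,0],
  ],
  squeeze=20,
)

```text
t: 8.1
tool_pos: [0.4464, -0.0794, 0.0303]
orientation: [-2.709, -1.59, 0.0]
force: [-0.2, 0.4, 0.4]
opening: 0.0376
```

```bash
python3 - <<'E'
from h import *
st()
c=cam("wrist");cv2.imwrite("pics/w6.png",c["image"][:,:,::-1])
E
```

```text
t 8.10 tcp [446.4 -79.4  30.3] yawx 60.83 z [-1.e-04  1.e-04 -1.e+00] F [-0.2  0.4  0.4] op 37.6 q [-0.29 -0.04  2.08  0.    1.1   0.22]
```

View pics/w6.png

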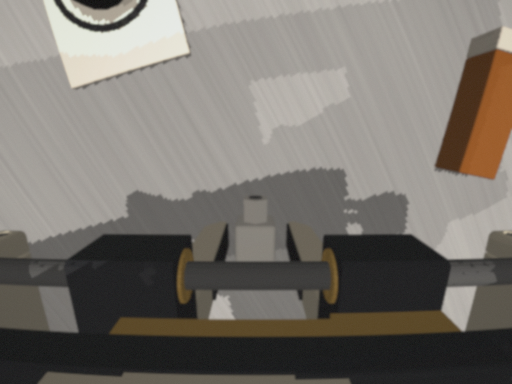

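Request:
drive_tool(
  increments=[
    [1,0,0.04,0,0,0,0],
    [1,0,0.04,0,0,0,0],
    [1,0,0.04,0,0,0,0],
    [1,0,0.04,0,0,0,0],
    [1,0,0.04,0,0,0,0],
    [1,0,0.04,0,0,0,0],
  ],
  squeeze=20,
)

```text
t: 8.65
tool_pos: [0.4465, -0.0784, 0.0303]
orientation: [-2.709, -1.591, 0.0]
force: [0.8, 0.7, 0.1]
opening: 0.0239
```

```bash
python3 - <<'E'
from h import *
st()
c=cam("wrist");cv2.imwrite("pics/w7.png",cv2.resize(c["image"][170:270,180:335,::-1],None,fx=5,fy=5))
E
```

```text
t 8.65 tcp [446.5 -78.4  30.3] yawx 60.84 z [-1.e-04  0.e+00 -1.e+00] F [0.8 0.7 0.1] op 23.9 q [-0.29 -0.04  2.08  0.    1.1   0.22]
```

View pics/w7.png

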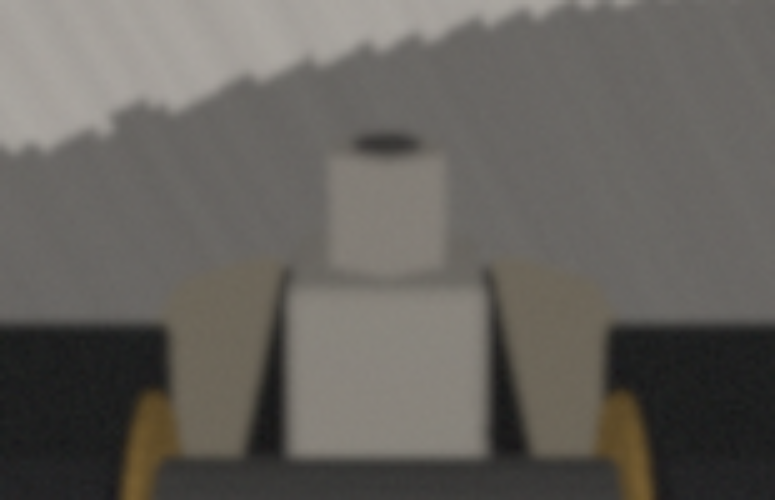

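```bash
python3 - <<'E'
from h import *
c=cam("wrist");s=st()
y=np.radians(60.84);ax=np.array([np.cos(y),np.sin(y)]);ay=np.array([ax[1],-ax[0]])
for uv,z in[((257.2,226.2),.024),((257.2,198),.016)]:
    P=toplane(c,[uv],z)[0]; d=(P-s["tool_pos"])[:2]*1000; print(d@ax,d@ay)
E
```

```text
t 8.75 tcp [446.5 -78.4  30.3] yawx 60.83 z [-0.  0. -1.] F [ 0.3  0.2 -0.5] op 23.7 q [-0.29 -0.04  2.08  0.    1.1   0.22]
12.594810566619904 0.545783288967835
27.30079773639709 0.5577800368093929
```

Request:
drive_tool(
  increments=[
    [1,0,0,1.2,0,0,0],
    [1,0,0,2.8,0,0,0],
    [1,0.7,1.2,4.2,0,0,0.1],
    [1,1.5,2.7,5.5,0,0,0.2],
    [1,2.3,4.2,6.6,0,0,0.3],
    [1,3.1,5.6,6.8,0,0,0.4],
    [1,3.9,7.0,6.8,0,0,0.5],
    [1,4.7,8.4,6.8,0,0,0.6],
    [1,5.5,9.9,6.8,0,0,0.64],
    [1,6.2,11.2,6.8,0,0,0.64],
    [1,6.9,12.5,6.8,0,0,0.64],
    [1,7.46,13.46,6.8,0,0,0.64],
    [1,7.46,13.46,6.8,0,0,0.64],
    [1,7.46,13.46,6.8,0,0,0.64],
    [1,7.46,13.46,6.8,0,0,0.64],
  ],
)

```text
t: 10.0
tool_pos: [0.6326, 0.2579, 0.1994]
orientation: [-2.07, -2.362, 0.003]
force: [0.2, 0.4, 0.6]
opening: 0.024
```

```bash
python3 - <<'E'
from h import *
st()
c=cam("wrist");cv2.imwrite("pics/w8.png",c["image"][:,:,::-1])
E
```

```text
t 10.00 tcp [632.6 257.9 199.4] yawx 97.54 z [-1.5e-03 -9.0e-04 -1.0e+00] F [0.2 0.4 0.6] op 24.0 q [ 0.31  0.38  1.28 -0.    1.49  0.18]
```

View pics/w8.png

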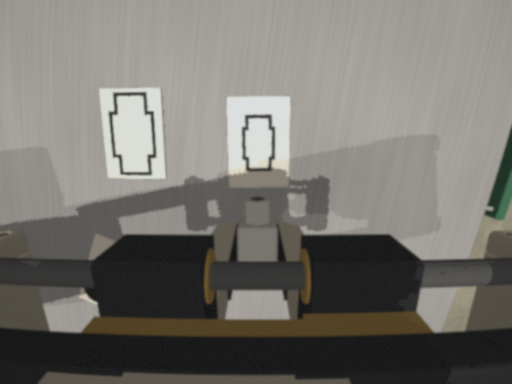

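```bash
cat >> h.py <<'E'
def outline(c,box,thr=90,z=.004):
    g=cv2.cvtColor(c["image"],cv2.COLOR_RGB2GRAY);u0,v0,u1,v1=box
    roi=np.zeros_like(g);roi[v0:v1,u0:u1]=1
    m=((g<thr)&(roi>0)).astype(np.uint8)
    h=hull(m);f=np.zeros_like(m);cv2.drawContours(f,[h],-1,1,-1);ys,xs=np.where(f>0)
    P=toplane(c,np.c_[xs,ys],z)
    return "rect",cv2.boundingRect(h),ori(toplane(c,h.reshape(-1,2),z)),"pca",pca(P)
def pad(c,box,z=.004,thr=150):
    g=cv2.cvtColor(c["image"],cv2.COLOR_RGB2GRAY);u0,v0,u1,v1=box
    roi=np.zeros_like(g);roi[v0:v1,u0:u1]=1
    m=((g>thr)&(roi>0)).astype(np.uint8)
    h=hull(m)
    return "pad",cv2.boundingRect(h),ori(toplane(c,h.reshape(-1,2),z))
E
python3 - <<'E'
from h import *
c=cam("wrist")
print(outline(c,(238,108,282,175)))
print(outline(c,(106,90,160,177)))
print(pad(c,(95,80,170,182),thr=175))
t=cam("top")
print(outline(t,(130,174,158,198),120),outline(t,(123,231,163,258),120),outline(t,(360,183,398,209),120))
E
```

```text
('rect', (246, 115, 24, 8), array([623.2, 336.3,  27.7,   8.1,   8. ]), 'pca', array([622.5, 338.8,   9.8]))
('rect', (110, 93, 35, 38), array([456.4, 332.8,  62.2,  26.4,  48.4]), 'pca', array([456.4, 333.7,  50.2]))
('pad', (99, 87, 67, 93), array([472.6, 298.8, 111.2,  76.5, -83.6]))
('rect', (130, 174, 27, 24), array([630.6, 308.7,  71.1,  63.9, -84.3]), 'pca', array([629.8, 314. ,  87.8])) ('rect', (123, 231, 38, 27), array([475.4, 299.6,  97.6,  67.7, -84.8]), 'pca', array([473.7, 304.5, -89.7])) ('rect', (360, 186, 24, 17), array([ 613. , -301.2,   58.4,   38.9,   78.1]), 'pca', array([ 616.7, -291.6,  -66.1]))
```

```bash
cat >> h.py <<'E'
def outline(c,box,thr=130,z=.004):
    g=cv2.cvtColor(c["image"],cv2.COLOR_RGB2GRAY);u0,v0,u1,v1=box
    roi=np.zeros_like(g);roi[v0:v1,u0:u1]=1
    m=((g<thr)&(roi>0)).astype(np.uint8)
    ys,xs=np.where(m>0);k,l,s,_=cv2.connectedComponentsWithStats(m,connectivity=8)
    h=cv2.convexHull(np.c_[xs,ys].astype(np.float32)).reshape(-1,2)
    return "rect",cv2.boundingRect(h),ori(toplane(c,h,z)),"pcaline",pca(toplane(c,np.c_[xs,ys],z))
E
python3 - <<'E'
from h import *
c=cam("wrist")
g=cv2.cvtColor(c["image"],cv2.COLOR_RGB2GRAY);print(g[140,225:292].tolist());print(g[165,238:282].tolist())
print(outline(c,(237,106,282,173),110))
print(outline(c,(104,91,160,177),130))
t=cam("top")
print(outline(t,(131,176,157,196),130),outline(t,(123,233,160,256),130),outline(t,(362,184,396,208),130))
E
```

```text
[165, 172, 192, 214, 221, 223, 222, 222, 221, 222, 221, 222, 221, 222, 221, 214, 177, 118, 89, 130, 182, 213, 221, 222, 221, 221, 222, 221, 221, 222, 222, 222, 222, 221, 222, 221, 222, 221, 221, 221, 221, 222, 221, 221, 214, 180, 128, 85, 114, 175, 212, 220, 222, 222, 221, 222, 222, 222, 222, 221, 221, 220, 215, 193, 171, 164, 164]
[221, 221, 222, 222, 221, 219, 201, 158, 102, 92, 139, 182, 205, 211, 211, 212, 211, 208, 208, 207, 205, 205, 203, 205, 207, 206, 205, 199, 183, 146, 99, 81, 122, 175, 204, 214, 215, 215, 215, 215, 215, 215, 215, 214]
('rect', (242, 114, 31, 57), array([626.8, 307.3,  67.8,  36.9, -81.9]), 'pcaline', array([627.5, 305.2, -80.2]))
('rect', (109, 92, 47, 82), array([472.5, 299.3,  98.4,  55.1, -83.4]), 'pcaline', array([472.2, 302.2, -83.7]))
('rect', (131, 176, 26, 20), array([629.7, 307.5,  68.7,  53.1, -85.3]), 'pcaline', array([627.8, 316. , -83.1])) ('rect', (123, 233, 37, 23), array([472.6, 301.2,  97.4,  56.8, -88.2]), 'pcaline', array([472.7, 319.1, -87.4])) ('rect', (362, 186, 34, 21), array([ 609.1, -319.6,   94. ,   39.2,   78.4]), 'pcaline', array([ 610.7, -321.5,   72.8]))
```

Request:
drive_tool(
  increments=[
    [1,-0.1,1,-0.5,0,0,0.01],
    [1,-0.22,1.96,-1.5,0,0,0.01],
    [1,-0.22,1.96,-3,0,0,0.01],
    [1,-0.22,1.96,-4.4,0,0,0.01],
    [1,-0.22,1.96,-5.4,0,0,0.01],
    [1,-0.22,1.96,-5.9,0,0,0.01],
    [1,-0.22,1.96,-6.2,0,0,0.01],
    [1,-0.22,1.96,-6.2,0,0,0.01],
    [1,-0.22,1.96,-6.2,0,0,0.01],
  ],
)

```text
t: 11.0
tool_pos: [0.6286, 0.3072, 0.0473]
orientation: [2.059, 2.371, 0.003]
force: [-0.3, 0.2, -1.8]
opening: 0.0238
```

```bash
python3 - <<'E'
from h import *
st()
c=cam("wrist");cv2.imwrite("pics/w9.png",cv2.resize(c["image"][120:270,170:345,::-1],None,fx=4,fy=4))
E
```

```text
t 11.00 tcp [628.6 307.2  47.3] yawx 98.05 z [ 2.2e-03  9.0e-04 -1.0e+00] F [-0.3  0.2 -1.8] op 23.8 q [0.38 0.55 1.35 0.   1.25 0.24]
```

View pics/w9.png

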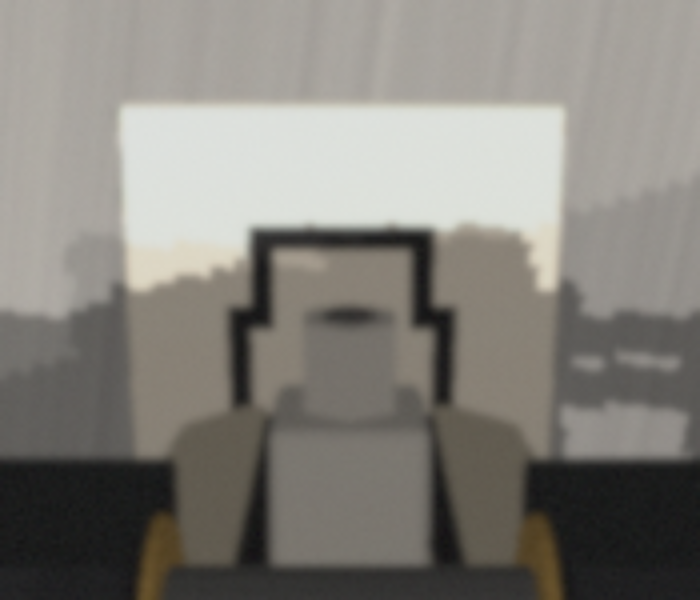

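Request:
drive_tool(
  increments=[
    [1,-0.05,0,-0.2,0,0,0],
    [1,-0.05,0,-0.35,0,0,0],
    [1,-0.05,0,-0.45,0,0,0],
    [1,-0.05,0,-0.5,0,0,0],
    [1,-0.05,0,-0.5,0,0,0],
    [1,-0.05,0,-0.5,0,0,0],
  ],
)

```text
t: 11.55
tool_pos: [0.6266, 0.3073, 0.0343]
orientation: [2.059, 2.372, 0.001]
force: [-3.5, -1.2, 6.2]
opening: 0.024
```

```bash
python3 - <<'E'
from h import *
st()
c=cam("wrist");cv2.imwrite("pics/w10.png",cv2.resize(c["image"][120:270,170:345,::-1],None,fx=4,fy=4))
E
```

```text
t 11.55 tcp [626.6 307.3  34.3] yawx 98.09 z [ 7.e-04  2.e-04 -1.e+00] F [-3.5 -1.2  6.2] op 24.0 q [ 0.38  0.56  1.36 -0.    1.23  0.24]
```

View pics/w10.png

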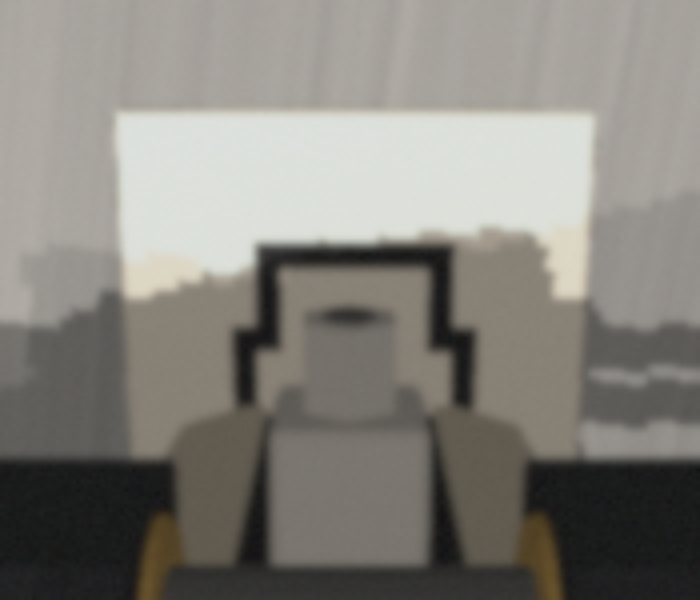

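Request:
drive_tool(
  increments=[
    [1,0.02,0,0.02,0,0,0],
    [0,0.02,0,0.02,0,0,0],
    [0,0.02,0,0.02,0,0,0],
    [0,0.02,0,0.02,0,0,0],
    [0,0.02,0,0.02,0,0,0],
    [0,0.02,0,1,0,0,0],
    [0,0.02,0,2.5,0,0,0],
    [0,0.02,0,4,0,0,0],
    [0,0.02,0,5.5,0,0,0],
    [0,0.02,0,6.5,0,0,0],
    [0,0.02,0,6.5,0,0,0],
    [0,0.02,0,6.5,0,0,0],
  ],
)

```text
t: 12.6
tool_pos: [0.6281, 0.3077, 0.1984]
orientation: [2.058, 2.371, 0.007]
force: [-0.4, -0.3, -0.3]
opening: 0.0911
```

```bash
python3 - <<'E'
from h import *
st()
c=cam("wrist");cv2.imwrite("pics/w11.png",cv2.resize(c["image"][120:240,180:330,::-1],None,fx=5,fy=5,interpolation=cv2.INTER_CUBIC))
E
```

```text
t 12.60 tcp [628.1 307.7 198.4] yawx 98.08 z [ 0.0048  0.0019 -1.    ] F [-0.4 -0.3 -0.3] op 91.1 q [ 0.38  0.42  1.23 -0.    1.49  0.24]
```

View pics/w11.png

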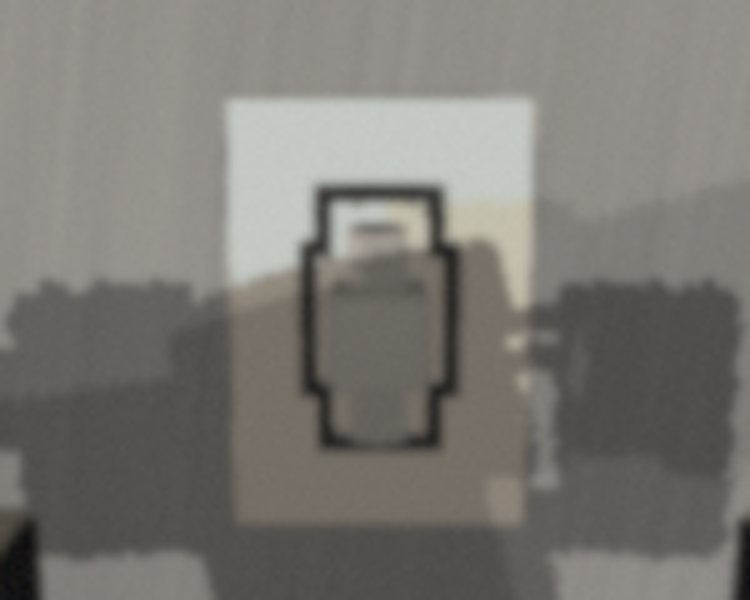

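```bash
python3 - <<'E'
from h import *
c=cam("wrist");st()
p=lambda x,y:(x/5+180-.4,y/5+120-.4)
O=toplane(c,[p(380,187),p(380,447),p(303,320),p(458,320)],.004)*1000
print(O.round(1),(O[0]+O[1])/2)
B=toplane(c,[p(378,290),p(378,388),p(328,340),p(428,340)],.028)*1000
print(B.round(1),(B[0]+B[1])/2)
print(toplane(c,[p(378,224),p(378,448)],.022)*1000)
E
```

```text
t 12.70 tcp [626.1 306.8 193.9] yawx 98.07 z [-1.8e-03 -7.0e-04 -1.0e+00] F [-0.4  0.2 -0.3] op 92.6 q [0.38 0.42 1.24 0.   1.49 0.24]
[[620.9 340.5   4. ]
 [630.1 275.    4. ]
 [606.5 305.1   4. ]
 [644.8 310.5   4. ]] [625.5285969  307.76375603   4.        ]
[[623.6 319.4  28. ]
 [626.8 296.3  28. ]
 [613.7 306.1  28. ]
 [636.7 309.3  28. ]] [625.16057233 307.82748745  28.        ]
[[621.51061038 333.70130314  22.        ]
 [629.00916597 280.00424138  22.        ]]
```

Request:
drive_tool(
  increments=[
    [0,-1,-15.3,0.2,0,0,-0.82],
    [0,-1,-15.3,0.2,0,0,-0.82],
    [0,-1,-15.3,0.2,0,0,-0.82],
    [0,-1,-15.3,0.2,0,0,-0.82],
    [0,-1,-15.3,0.2,0,0,-0.82],
    [0,-1,-15.3,0.2,0,0,-0.82],
    [0,-1,-15.3,0.2,0,0,-0.82],
    [0,-1,-15.3,0.2,0,0,-0.82],
    [0,-1,-15.3,0.2,0,0,-0.82],
    [0,-1,-15.3,0.2,0,0,-0.82],
    [0,-1,-15.3,0.2,0,0,-0.82],
    [0,-1,-15.3,0.2,0,0,-0.82],
    [0,-1,-15.3,0.2,0,0,-0.82],
    [0,-1,-15.3,0.2,0,0,-0.82],
    [0,-1,-15.3,0.2,0,0,-0.82],
    [0,-1,-15.3,0.2,0,0,-0.82],
  ],
)

```text
t: 14.03
tool_pos: [0.6019, -0.074, 0.2003]
orientation: [-2.833, -1.357, 0.0]
force: [0.1, 0.7, 0.0]
opening: 0.093
```

```bash
python3 - <<'E'
from h import *
st()
c=cam("wrist");cv2.imwrite("pics/w12.png",c["image"][:,:,::-1])
E
```

```text
t 14.03 tcp [601.9 -74.  200.3] yawx 51.20 z [-2.e-04  2.e-04 -1.e+00] F [0.1 0.7 0. ] op 93.0 q [-0.21  0.17  1.52  0.    1.45  0.47]
```

View pics/w12.png

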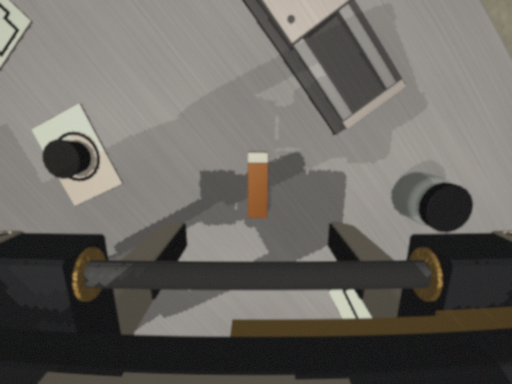

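```bash
python3 - <<'E'
from h import *
c=cam("wrist");im=c["image"].astype(int)
m=((im[:,:,0]-im[:,:,2]>40)).astype(np.uint8);m[225:]=0
h=hull(m);print(cv2.boundingRect(h),ori(toplane(c,h.reshape(-1,2),.024)))
ys,xs=np.where(m>0);print(pca(toplane(c,np.c_[xs,ys],.024)))
cv2.imwrite("pics/w12z.png",cv2.resize(c["image"][140:230,210:310,::-1],None,fx=6,fy=6,interpolation=cv2.INTER_CUBIC))
E
```

```text
(247, 163, 21, 55) [599.4 -78.1  66.5  24.1  50.6]
[599.7 -77.2  50.3]
```

View pics/w12z.png

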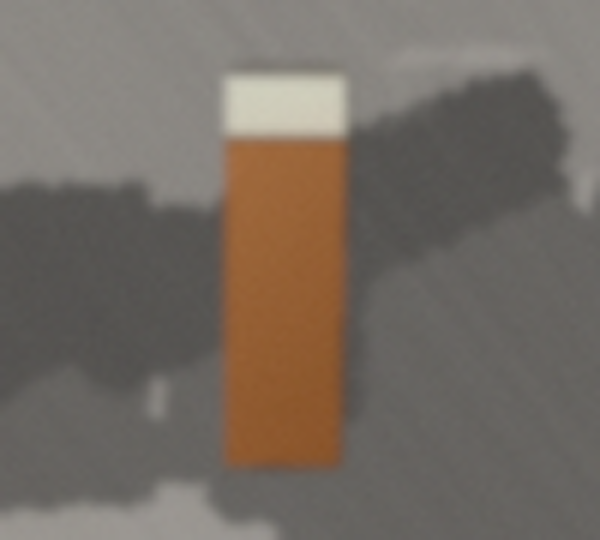

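```bash
python3 - <<'E'
from h import *
c=cam("wrist");st()
p=lambda x,y:(x/6+210-.4,y/6+140-.4)
T=toplane(c,[p(224,74),p(347,74),p(342,467),p(226,467)],.024)*1000
print(T,T.mean(0),np.linalg.norm(np.diff(T,axis=0),axis=1))
d=T[0]+T[1]-T[2]-T[3];print(np.degrees(np.arctan2(d[1],d[0])))
E
```

```text
t 14.18 tcp [601.8 -74.8 200.5] yawx 51.15 z [ 2.e-04 -0.e+00 -1.e+00] F [ 0.2 -0.5  0.6] op 93.2 q [-0.21  0.17  1.52  0.    1.45  0.47]
[[ 619.13183123  -35.1768523    24.        ]
 [ 637.64838683  -50.1016517    24.        ]
 [ 587.35067431 -112.024986     24.        ]
 [ 568.84001691  -97.10479357   24.        ]] [603.24272732 -73.60207089  24.        ] [23.78260854 79.7769341  23.77512522]
50.91718737303475
```

Request:
drive_tool(
  increments=[
    [0,0.06,0.05,-2,0,0,0],
    [0,0.06,0.05,-4,0,0,0],
    [0,0.06,0.05,-5.5,0,0,0],
    [0,0.06,0.05,-6.4,0,0,0],
    [0,0.06,0.05,-6.8,0,0,0],
    [0,0.06,0.05,-6.82,0,0,0],
    [0,0.06,0.05,-6.82,0,0,0],
    [1,0.06,0.05,-6.82,0,0,0],
    [1,0.06,0.05,-6.82,0,0,0],
    [1,0.06,0.05,-6.82,0,0,0],
    [1,0.06,0.05,-6.82,0,0,0],
    [1,0.06,0.05,-6.82,0,0,0],
    [1,0.06,0.05,-6.82,0,0,0],
    [1,0.06,0.05,-6.82,0,0,0],
    [1,0.06,0.05,-6.82,0,0,0],
    [1,0.06,0.05,-6.82,0,0,0],
    [1,0.06,0.05,-6.82,0,0,0],
    [1,0.06,0.05,-6.82,0,0,0],
    [1,0.06,0.05,-6.82,0,0,0],
    [1,0.06,0.05,-6.82,0,0,0],
  ],
  squeeze=10,
)

```text
t: 15.85
tool_pos: [0.6032, -0.0742, 0.0298]
orientation: [-2.834, -1.355, 0.0]
force: [-0.1, -1.0, 0.3]
opening: 0.0242
```

```bash
python3 - <<'E'
from h import *
st()
c=cam("wrist");cv2.imwrite("pics/w13.png",c["image"][:,:,::-1])
E
```

```text
t 15.85 tcp [603.2 -74.2  29.8] yawx 51.10 z [-1.e-04  0.e+00 -1.e+00] F [-0.1 -1.   0.3] op 24.2 q [-0.21  0.35  1.64 -0.    1.15  0.47]
```

View pics/w13.png

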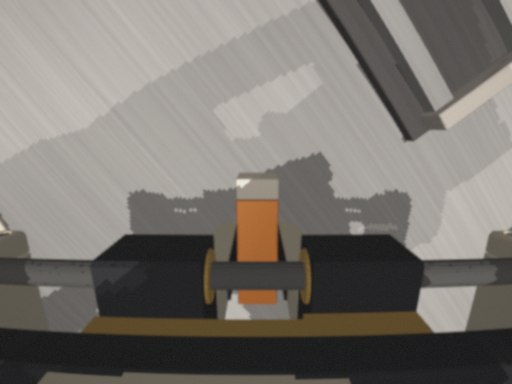

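Request:
drive_tool(
  increments=[
    [1,0,0,0.6,0,0,0],
    [1,0,0,2,0,0,0],
    [1,0,0,3.5,0,0,0],
    [1,-0.02,-1.2,5,0,0,0.1],
    [1,-0.04,-2.6,6.2,0,0,0.2],
    [1,-0.06,-4,6.8,0,0,0.3],
    [1,-0.1,-5.4,6.8,0,0,0.4],
    [1,-0.12,-6.8,6.8,0,0,0.476],
    [1,-0.15,-8.2,6.8,0,0,0.476],
    [1,-0.18,-9.6,6.8,0,0,0.476],
    [1,-0.2,-10.9,6.8,0,0,0.476],
    [1,-0.22,-11.8,6.8,0,0,0.476],
    [1,-0.22,-12.17,6.8,0,0,0.476],
    [1,-0.22,-12.17,6.8,0,0,0.476],
    [1,-0.22,-12.17,6.8,0,0,0.476],
    [1,-0.22,-12.17,6.8,0,0,0.476],
  ],
)

```text
t: 17.23
tool_pos: [0.5981, -0.3768, 0.1997]
orientation: [-2.433, -1.986, -0.001]
force: [0.4, -0.1, -0.9]
opening: 0.0242
```

```bash
python3 - <<'E'
from h import *
st()
c=cam("wrist");cv2.imwrite("pics/w14.png",c["image"][:,:,::-1])
E
```

```text
t 17.23 tcp [ 598.1 -376.8  199.7] yawx 78.44 z [-2.e-04  8.e-04 -1.e+00] F [ 0.4 -0.1 -0.9] op 24.2 q [-0.63  0.44  1.2   0.    1.5  -0.43]
```

View pics/w14.png

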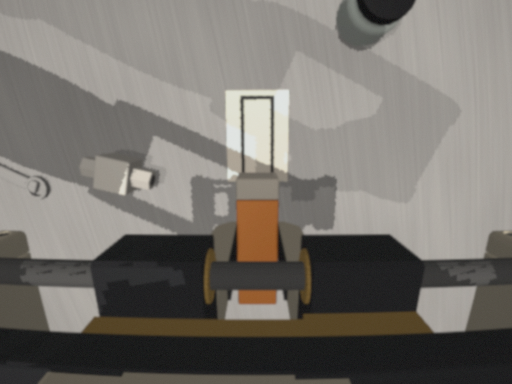

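```bash
python3 - <<'E'
from h import *
c=cam("wrist");s=st()
cv2.imwrite("pics/w14z.png",cv2.resize(c["image"][80:190,210:310,::-1],None,fx=5,fy=5,interpolation=cv2.INTER_CUBIC))
E
```

```text
t 17.33 tcp [ 598.3 -376.6  200. ] yawx 78.48 z [ 1.e-04  3.e-04 -1.e+00] F [ 0.5  0.3 -0.9] op 23.9 q [-0.63  0.44  1.2   0.    1.5  -0.43]
```

View pics/w14z.png

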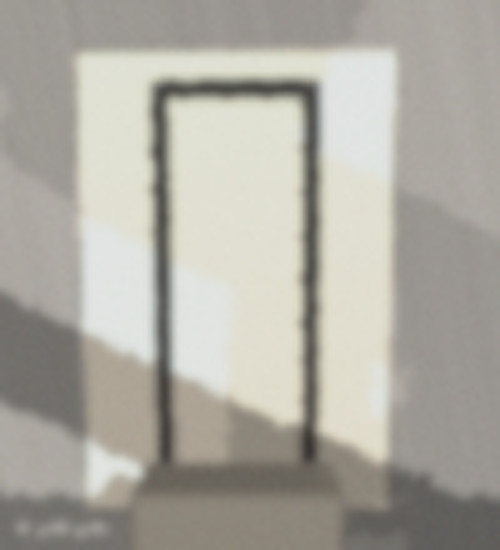

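```bash
python3 - <<'E'
from h import *
c=cam("wrist");s=st()
p=lambda x,y:(x/5+210-.4,y/5+80-.4)
T=toplane(c,[p(76,52),p(394,50),p(388,505),p(88,507)],.004)*1000
print(T.round(1),T.mean(0),np.linalg.norm(np.diff(T,axis=0),axis=1))
L=toplane(c,[p(161,88),p(311,88),p(309,455),p(166,455)],.004)*1000
d=L[0]+L[1]-L[2]-L[3];d/=np.linalg.norm(d);print(L.round(1),np.degrees(np.arctan2(d[1],d[0])))
print("centre from line",(L[0]+L[1])/2-46*d)
d=T[0]+T[1]-T[2]-T[3];print(np.degrees(np.arctan2(d[1],d[0])))
E
```

```text
t 17.38 tcp [ 598.3 -376.8  200.1] yawx 78.48 z [ 1.e-04  2.e-04 -1.e+00] F [ 0.9 -0.4 -1.3] op 24.2 q [-0.63  0.44  1.2   0.    1.5  -0.43]
[[ 584.  -259.     4. ]
 [ 657.4 -273.6    4. ]
 [ 636.8 -380.5    4. ]
 [ 562.4 -365.8    4. ]] [ 610.15832    -319.71449192    4.        ] [ 74.86996096 108.92243612  75.78317891]
[[ 601.9 -271.     4. ]
 [ 636.6 -278.1    4. ]
 [ 619.6 -364.     4. ]
 [ 584.5 -356.9    4. ]] 78.67567175782264
centre from line [ 610.23402487 -319.6915207     4.        ]
78.81915603482285
```

Request:
drive_tool(
  increments=[
    [1,0.2,1,-0.5,0,0,0.004],
    [1,0.4,1.9,-1.5,0,0,0.004],
    [1,0.47,2.26,-3,0,0,0.004],
    [1,0.47,2.26,-4.3,0,0,0.004],
    [1,0.47,2.26,-5.3,0,0,0.004],
    [1,0.47,2.26,-5.9,0,0,0.004],
    [1,0.47,2.26,-6.16,0,0,0.004],
    [1,0.47,2.26,-6.16,0,0,0.004],
    [1,0.47,2.26,-6.16,0,0,0.004],
    [1,0.47,2.26,-6.16,0,0,0.004],
    [1,0.47,2.26,-6.16,0,0,0.004],
  ],
)

```text
t: 18.3
tool_pos: [0.6109, -0.3229, 0.0485]
orientation: [2.428, 1.987, 0.002]
force: [-0.4, -0.3, -0.3]
opening: 0.0236
```

```bash
python3 - <<'E'
from h import *
st()
c=cam("wrist");cv2.imwrite("pics/w15.png",cv2.resize(c["image"][80:310,130:385,::-1],None,fx=3,fy=2.6))
E
```

```text
t 18.30 tcp [ 610.9 -322.9   48.5] yawx 78.59 z [ 0.0033 -0.002  -1.    ] F [-0.4 -0.3 -0.3] op 23.6 q [-0.56  0.52  1.38  0.    1.24 -0.36]
```

View pics/w15.png

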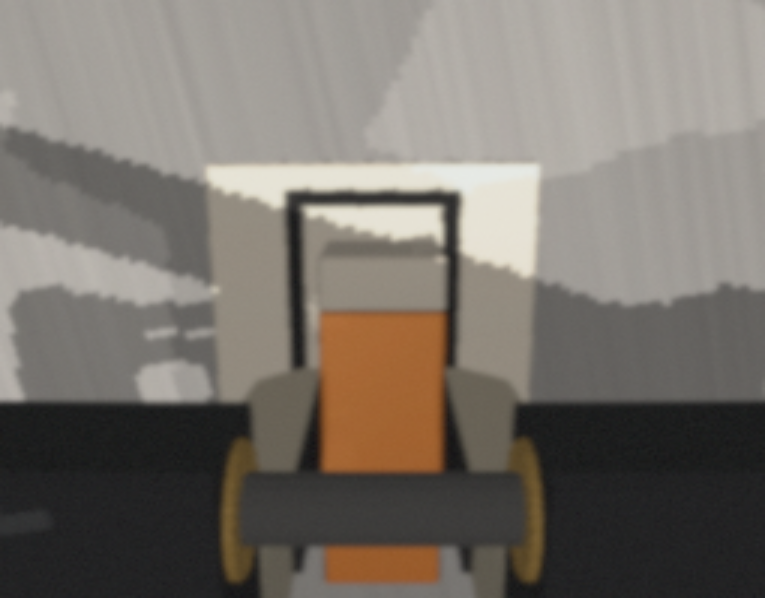

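Request:
drive_tool(
  increments=[
    [1,0,0,0,0,0,0],
    [1,0,0,0,0,0,0],
    [1,0,0,0,0,0,0],
    [1,0,0,0,0,0,0],
  ],
)

```text
t: 18.68
tool_pos: [0.6095, -0.3219, 0.046]
orientation: [2.431, 1.99, 0.0]
force: [0.9, 0.2, -1.8]
opening: 0.0239
```

```bash
python3 - <<'E'
from h import *
st()
c=cam("wrist");cv2.imwrite("pics/w16.png",cv2.resize(c["image"][80:310,130:385,::-1],None,fx=3,fy=2.6))
p=lambda x,y:(x/3+130-.4,y/2.6+80-.4)
E
```

```text
t 18.68 tcp [ 609.5 -321.9   46. ] yawx 78.60 z [ 1.e-04 -0.e+00 -1.e+00] F [ 0.9  0.2 -1.8] op 23.9 q [-0.56  0.52  1.38  0.    1.24 -0.36]
```

View pics/w16.png

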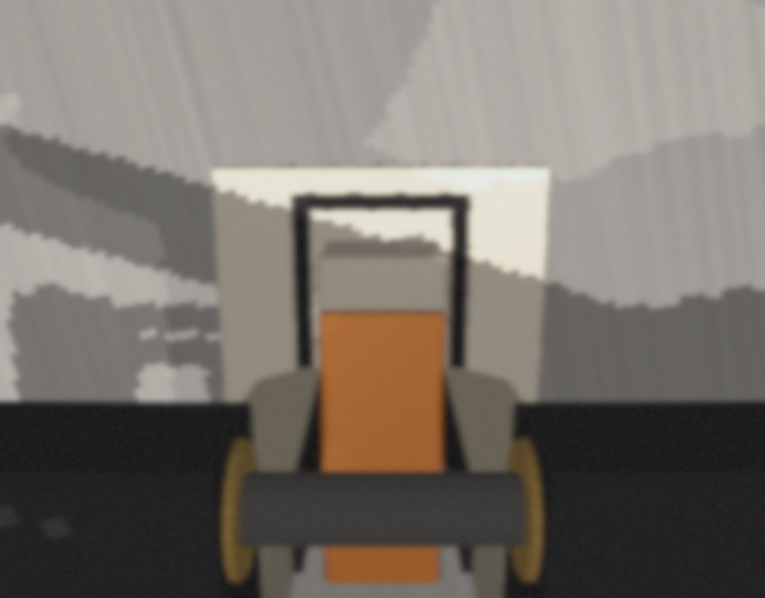

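Request:
drive_tool(
  increments=[
    [1,0.02,0.07,-0.1,0,0,0],
    [1,0.02,0.07,-0.2,0,0,0],
    [1,0.02,0.07,-0.28,0,0,0],
    [1,0.02,0.07,-0.34,0,0,0],
    [1,0.02,0.07,-0.39,0,0,0],
    [1,0.02,0.07,-0.43,0,0,0],
    [1,0.02,0.07,-0.46,0,0,0],
    [1,0.02,0.07,-0.475,0,0,0],
    [1,0.02,0.07,-0.475,0,0,0],
    [1,0.02,0.07,-0.475,0,0,0],
    [1,0.02,0.07,-0.475,0,0,0],
  ],
)

```text
t: 19.65
tool_pos: [0.61, -0.3202, 0.0341]
orientation: [2.431, 1.99, 0.0]
force: [0.3, 0.7, -0.8]
opening: 0.0241
```

```bash
python3 - <<'E'
from h import *
st()
E
```

```text
t 19.65 tcp [ 610.  -320.2   34.1] yawx 78.60 z [ 2.e-04 -1.e-04 -1.e+00] F [ 0.3  0.7 -0.8] op 24.1 q [-0.56  0.54  1.39 -0.    1.22 -0.36]
```

Request:
drive_tool(
  increments=[
    [1,0,0,-0.01,0,0,0],
    [1,0,0,-0.02,0,0,0],
    [1,0,0,-0.025,0,0,0],
    [1,0,0,-0.025,0,0,0],
    [1,0,0,-0.025,0,0,0],
  ],
)

```text
t: 20.07
tool_pos: [0.6101, -0.3202, 0.0338]
orientation: [2.431, 1.99, 0.0]
force: [-2.9, 1.1, 4.6]
opening: 0.0236
```

Contact is at 4.6 N, so I'll release and rise.

Request:
drive_tool(
  increments=[
    [0,0,0,0.01,0,0,0],
    [0,0,0,0.01,0,0,0],
    [0,0,0,0.01,0,0,0],
    [0,0,0,0.01,0,0,0],
    [0,0,0,0.5,0,0,0],
    [0,0,0,2,0,0,0],
    [0,0,0,3.5,0,0,0],
    [0,0,0,5,0,0,0],
    [0,0,0,6.2,0,0,0],
    [0,0,0,6.6,0,0,0],
    [0,0,0,6.6,0,0,0],
    [0,0,0,6.6,0,0,0],
    [0,0,0,6.6,0,0,0],
    [0,0,0,6.6,0,0,0],
  ],
)

```text
t: 21.23
tool_pos: [0.6087, -0.3194, 0.1952]
orientation: [-2.428, -1.987, 0.002]
force: [0.3, 0.6, -1.1]
opening: 0.093
```

```bash
python3 - <<'E'
from h import *
st()
c=cam("wrist");cv2.imwrite("pics/w17.png",cv2.resize(c["image"][120:240,190:325,::-1],None,fx=5,fy=5,interpolation=cv2.INTER_CUBIC))
E
```

```text
t 21.23 tcp [ 608.7 -319.4  195.2] yawx 78.60 z [-0.0041  0.0025 -1.    ] F [ 0.3  0.6 -1.1] op 93.0 q [-0.56  0.39  1.27 -0.    1.49 -0.36]
```

View pics/w17.png

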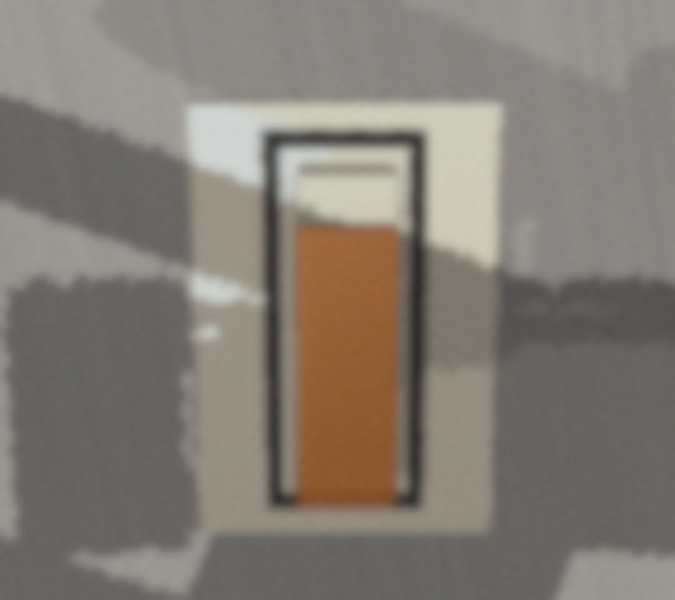

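```bash
python3 - <<'E'
from h import *
c=cam("wrist");st()
cv2.imwrite("pics/w18.png",cv2.resize(c["image"][120:240,190:325,::-1],None,fx=5,fy=5,interpolation=cv2.INTER_CUBIC))
p=lambda x,y:(x/5+190-.4,y/5+120-.4)
L=toplane(c,[p(269,138),p(419,138),p(415,498),p(275,498)],.004)*1000
T=toplane(c,[p(297,172),p(402,172),p(396,506),p(298,506)],.028)*1000
for Q in(L,T):
    d=Q[0]+Q[1]-Q[2]-Q[3];print(Q.mean(0),np.linalg.norm(np.diff(Q,axis=0),axis=1),np.degrees(np.arctan2(d[1],d[0])))
E
```

```text
t 21.33 tcp [ 609.  -319.5  195.7] yawx 78.60 z [-0.0034  0.0021 -1.    ] F [ 0.6  0.9 -0.4] op 93.4 q [-0.56  0.39  1.27 -0.    1.49 -0.36]
[ 610.2343491  -319.42150039    4.        ] [36.30556645 91.55205102 36.10173731] 78.79016812696395
[ 611.0523104  -319.63329306   28.        ] [23.70416818 79.3642356  23.47971692] 78.25178635038304
```

Request:
drive_tool(
  increments=[
    [0,-6.92,-0.7,0.8,0,0,1.39],
    [0,-6.92,-0.7,0.8,0,0,1.39],
    [0,-6.92,-0.7,0.8,0,0,1.39],
    [0,-6.92,-0.7,0.8,0,0,1.39],
    [0,-6.92,-0.7,0.8,0,0,1.39],
    [0,-6.92,-0.7,0.8,0,0,1.39],
    [0,-6.92,-0.7,0.8,0,0,1.39],
    [0,-6.92,-0.7,0.8,0,0,1.39],
    [0,-6.92,-0.7,0.8,0,0,1.39],
    [0,-6.92,-0.7,0.8,0,0,1.39],
    [0,-6.92,-0.7,0.8,0,0,1.39],
    [0,-6.92,-0.7,0.8,0,0,1.39],
    [0,-6.92,-0.7,0.8,0,0,1.39],
    [0,-6.92,-0.7,0.8,0,0,1.39],
    [0,-6.92,-0.7,0.8,0,0,1.39],
    [0,-6.92,-0.7,0.8,0,0,1.39],
    [0,-6.92,-0.7,0.8,0,0,1.39],
  ],
)

```text
t: 22.75
tool_pos: [0.437, -0.3377, 0.2184]
orientation: [-0.595, -3.085, -0.0]
force: [1.0, -1.0, 0.1]
opening: 0.093
```

```bash
python3 - <<'E'
from h import *
st()
c=cam("wrist");cv2.imwrite("pics/w19.png",c["image"][:,:,::-1])
cv2.imwrite("pics/w19z.png",cv2.resize(c["image"][120:240,190:325,::-1],None,fx=5,fy=5,interpolation=cv2.INTER_CUBIC))
E
```

```text
t 22.75 tcp [ 437.  -337.7  218.4] yawx 158.17 z [-0.  0. -1.] F [ 1.  -1.   0.1] op 93.0 q [-0.75  0.01  1.66  0.    1.47 -1.94]
```

View pics/w19.png

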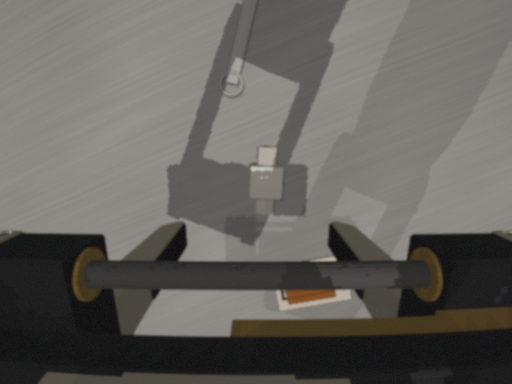

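View pics/w19z.png

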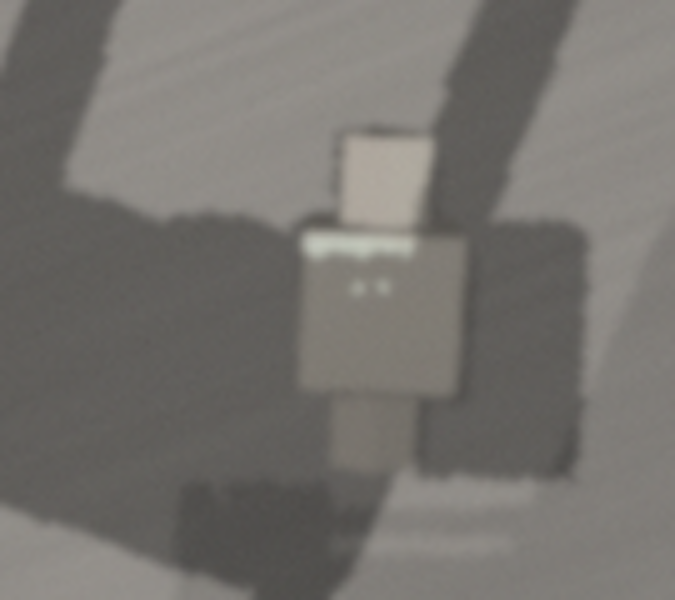

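```bash
python3 - <<'E'
from h import *
c=cam("wrist");s=st()
p=lambda x,y:(x/5+190-.4,y/5+120-.4)
T=toplane(c,[p(301,232),p(467,236),p(460,397),p(298,391)],.04)*1000
print(T.mean(0),np.linalg.norm(np.diff(T,axis=0),axis=1))
d=T[0]+T[1]-T[2]-T[3];print(np.degrees(np.arctan2(d[1],d[0])))
d=T[1]+T[2]-T[0]-T[3];print(np.degrees(np.arctan2(d[1],d[0]))+90)
N=toplane(c,[p(388,133),p(373,472)],.0305)*1000
d=N[0]-N[1];print(N.mean(0),np.linalg.norm(d),np.degrees(np.arctan2(d[1],d[0])))
E
```

```text
t 22.85 tcp [ 437.  -337.6  218.4] yawx 158.20 z [ 0. -0. -1.] F [ 0.2  0.2 -0.1] op 93.1 q [-0.75  0.01  1.66 -0.    1.47 -1.94]
[ 436.80919356 -326.28482532   40.        ] [39.24516965 39.29839832 39.41504414]
156.834066833911
156.37795641052995
[ 436.73228533 -326.25611935   30.5       ] 84.9148586692771 156.0806414094723
```

Request:
drive_tool(
  increments=[
    [0,0,0.45,-1,0,0,-0.031],
    [0,0,0.45,-2.6,0,0,-0.031],
    [0,0,0.45,-4.2,0,0,-0.031],
    [0,0,0.45,-5.7,0,0,-0.031],
    [0,0,0.45,-6.8,0,0,-0.031],
    [0,0,0.45,-7.4,0,0,-0.031],
    [0,0,0.45,-7.54,0,0,-0.031],
    [0,0,0.45,-7.54,0,0,-0.031],
    [1,0,0.45,-7.54,0,0,-0.031],
    [1,0,0.45,-7.54,0,0,-0.031],
    [1,0,0.45,-7.54,0,0,-0.031],
    [1,0,0.45,-7.54,0,0,-0.031],
    [1,0,0.45,-7.54,0,0,-0.031],
    [1,0,0.45,-7.54,0,0,-0.031],
    [1,0,0.45,-7.54,0,0,-0.031],
    [1,0,0.45,-7.54,0,0,-0.031],
    [1,0,0.45,-7.54,0,0,-0.031],
    [1,0,0.45,-7.54,0,0,-0.031],
    [1,0,0.45,-7.54,0,0,-0.031],
    [1,0,0.45,-7.54,0,0,-0.031],
  ],
  squeeze=35,
)

```text
t: 24.52
tool_pos: [0.437, -0.3264, 0.0299]
orientation: [-0.641, -3.075, -0.0]
force: [-0.8, 1.5, 1.0]
opening: 0.0396
```

```bash
python3 - <<'E'
from h import *
st()
c=cam("wrist");cv2.imwrite("pics/w20.png",c["image"][:,:,::-1])
E
```

```text
t 24.52 tcp [ 437.  -326.4   29.9] yawx 156.47 z [-1.e-04  1.e-04 -1.e+00] F [-0.8  1.5  1. ] op 39.6 q [-0.74  0.2   1.83  0.    1.12 -1.9 ]
```

View pics/w20.png

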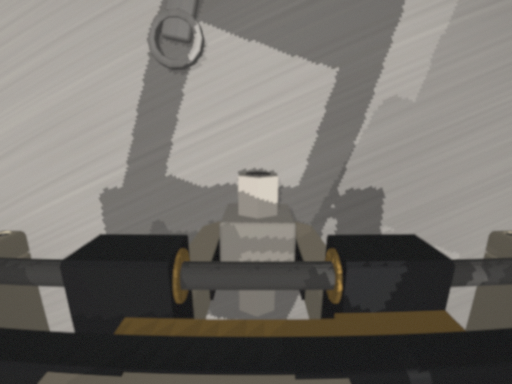

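Request:
drive_tool(
  increments=[
    [1,0,0,0.6,0,0,0],
    [1,0,0,2,0,0,0],
    [1,0,0,3.5,0,0,0],
    [1,0.05,0.5,5,0,0,-0.1],
    [1,0.15,1.7,6.2,0,0,-0.2],
    [1,0.25,3.1,6.8,0,0,-0.3],
    [1,0.35,4.6,6.8,0,0,-0.4],
    [1,0.45,6.1,6.8,0,0,-0.5],
    [1,0.6,7.6,6.8,0,0,-0.6],
    [1,0.7,9.1,6.8,0,0,-0.7],
    [1,0.8,10.6,6.8,0,0,-0.8],
    [1,0.9,12.1,6.8,0,0,-0.9],
    [1,1.0,13.6,6.8,0,0,-1.0],
    [1,1.1,15.1,6.8,0,0,-1.047],
    [1,1.2,16.6,6.8,0,0,-1.047],
    [1,1.35,18.1,6.8,0,0,-1.047],
    [1,1.45,19.6,6.8,0,0,-1.047],
    [1,1.55,21,6.8,0,0,-1.047],
    [1,1.65,22.1,6.8,0,0,-1.047],
    [1,1.69,22.64,6.8,0,0,-1.047],
  ],
)

```text
t: 26.23
tool_pos: [0.4784, 0.2427, 0.1989]
orientation: [-2.089, -2.345, 0.001]
force: [0.2, 0.2, -4.4]
opening: 0.0399
```

Request:
drive_tool(
  increments=[
    [1,0,0,0,0,0,0],
    [1,0,0,0,0,0,0],
    [1,0,0,0,0,0,0],
    [1,0,0,0,0,0,0],
    [1,0,0,0,0,0,0],
  ],
)

```text
t: 26.65
tool_pos: [0.4794, 0.2383, 0.1998]
orientation: [2.094, 2.341, -0.0]
force: [-0.3, -0.1, -3.1]
opening: 0.0398
```

```bash
python3 - <<'E'
from h import *
st()
c=cam("wrist");cv2.imwrite("pics/w21.png",c["image"][:,:,::-1])
cv2.imwrite("pics/w21z.png",cv2.resize(c["image"][70:190,190:325,::-1],None,fx=5,fy=5,interpolation=cv2.INTER_CUBIC))
E
```

```text
t 26.65 tcp [479.4 238.3 199.8] yawx 96.38 z [-0.e+00 -3.e-04 -1.e+00] F [-0.3 -0.1 -3.1] op 39.8 q [ 0.37 -0.02  1.72 -0.    1.44  0.25]
```

View pics/w21.png

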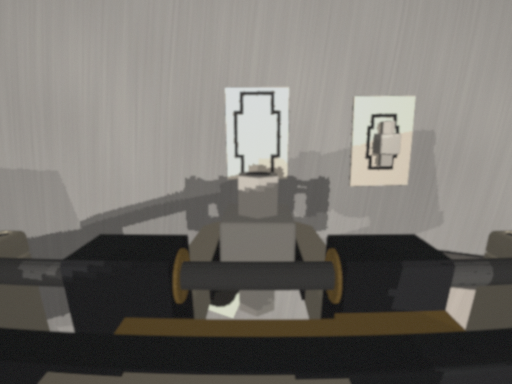

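View pics/w21z.png

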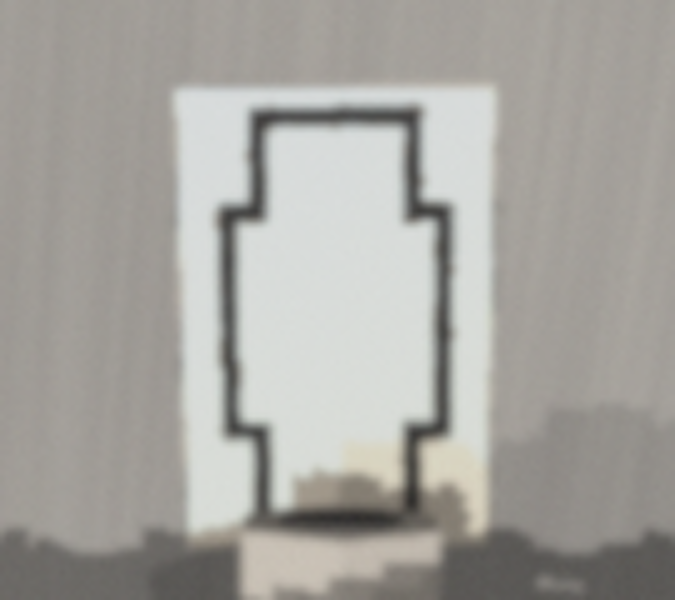

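```bash
python3 - <<'E'
from h import *
c=cam("wrist");s=st()
p=lambda x,y:(x/5+190-.4,y/5+70-.4)
for Q in([p(229,212),p(446,212),p(441,430),p(234,430)],[p(175,88),p(496,87),p(486,540),p(188,540)],[p(259,116),p(412,116),p(412,500),p(263,500)]):
    Q=toplane(c,Q,.004)*1000
    d=Q[0]+Q[1]-Q[2]-Q[3];d/=np.linalg.norm(d)
    print(Q.mean(0),np.linalg.norm(np.diff(Q,axis=0),axis=1),np.degrees(np.arctan2(d[1],d[0])))
print((Q[0]+Q[1])/2-48*d)
E
```

```text
t 26.75 tcp [479.4 238.7 200. ] yawx 96.39 z [ 1.e-04 -1.e-04 -1.e+00] F [-0.2 -0.8 -3.9] op 39.5 q [ 0.37 -0.02  1.72 -0.    1.44  0.25]
[473.09995327 299.28307345   4.        ] [51.84345551 51.93240244 51.14455995] 96.35062631141449
[472.75484467 299.67303605   4.        ] [ 75.40572026 107.96126499  75.0399602 ] 96.53495127803097
[472.6183861  301.48108014   4.        ] [36.05681835 91.24880371 37.24179658] 96.64666051133293
[472.89351458 299.1200562    4.        ]
```

Request:
drive_tool(
  increments=[
    [1,-0.1,1,-0.5,0,0,0],
    [1,-0.2,2,-1.5,0,0,0],
    [1,-0.26,2.42,-3,0,0,0],
    [1,-0.26,2.42,-4.3,0,0,0],
    [1,-0.26,2.42,-5.3,0,0,0],
    [1,-0.26,2.42,-5.9,0,0,0],
    [1,-0.26,2.42,-6.08,0,0,0],
    [1,-0.26,2.42,-6.08,0,0,0],
    [1,-0.26,2.42,-6.08,0,0,0],
    [1,-0.26,2.42,-6.08,0,0,0],
    [1,-0.26,2.42,-6.08,0,0,0],
    [1,-0.26,2.42,-6.08,0,0,0],
    [1,-0.26,2.42,-6.08,0,0,0],
    [1,-0.26,2.42,-6.08,0,0,0],
  ],
)

```text
t: 27.92
tool_pos: [0.4731, 0.3003, 0.0485]
orientation: [2.092, 2.343, 0.001]
force: [-0.4, 0.3, -3.3]
opening: 0.0399
```

```bash
python3 - <<'E'
from h import *
st()
c=cam("wrist");cv2.imwrite("pics/w22.png",cv2.resize(c["image"][80:310,130:385,::-1],None,fx=3,fy=2.6))
E
```

```text
t 27.92 tcp [473.1 300.3  48.5] yawx 96.47 z [ 9.e-04  5.e-04 -1.e+00] F [-0.4  0.3 -3.3] op 39.9 q [0.47 0.21 1.78 0.   1.16 0.36]
```

View pics/w22.png

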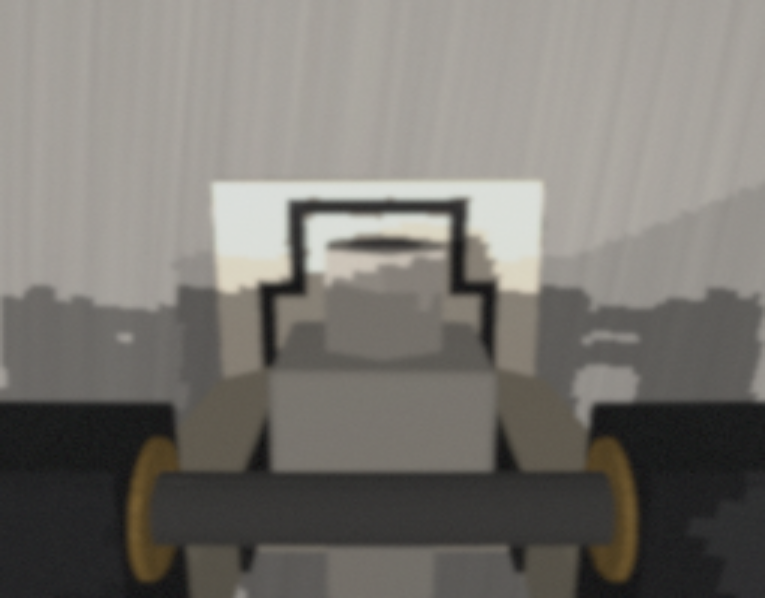

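Request:
drive_tool(
  increments=[
    [1,-0.01,-0.03,-0.1,0,0,0],
    [1,-0.01,-0.03,-0.22,0,0,0],
    [1,-0.01,-0.03,-0.32,0,0,0],
    [1,-0.01,-0.03,-0.4,0,0,0],
    [1,-0.01,-0.03,-0.46,0,0,0],
    [1,-0.01,-0.03,-0.51,0,0,0],
    [1,-0.01,-0.03,-0.54,0,0,0],
    [1,-0.01,-0.03,-0.54,0,0,0],
    [1,-0.01,-0.03,-0.54,0,0,0],
    [1,-0.01,-0.03,-0.54,0,0,0],
  ],
)

```text
t: 28.8
tool_pos: [0.4726, 0.2994, 0.0345]
orientation: [2.092, 2.343, 0.0]
force: [-0.3, 0.1, -3.0]
opening: 0.0396
```

```bash
python3 - <<'E'
from h import *
st()
c=cam("wrist");cv2.imwrite("pics/w23.png",cv2.resize(c["image"][80:310,130:385,::-1],None,fx=3,fy=2.6))
E
```

```text
t 28.80 tcp [472.6 299.4  34.5] yawx 96.47 z [ 2.e-04  1.e-04 -1.e+00] F [-0.3  0.1 -3. ] op 39.6 q [ 0.47  0.22  1.78 -0.    1.13  0.36]
```

View pics/w23.png

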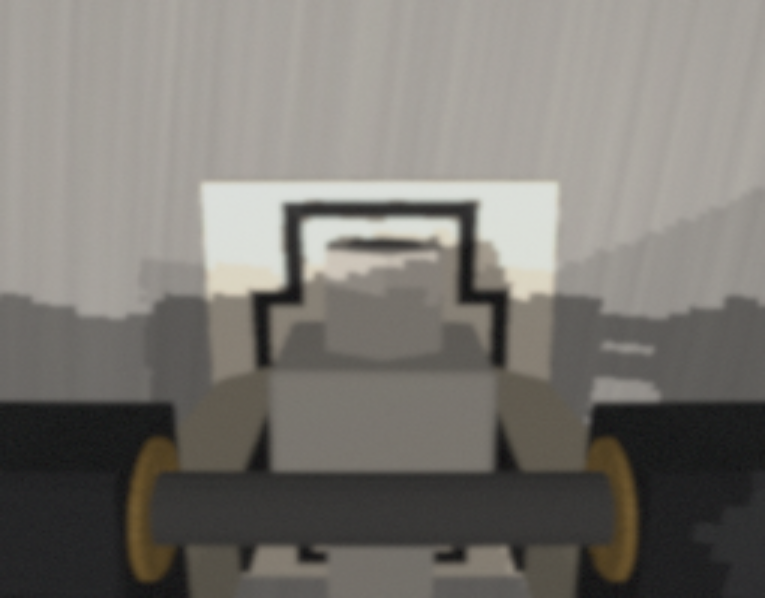

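Centred to within a millimetre. I'll lower the last 0.6 mm, then release and rise.

Request:
drive_tool(
  increments=[
    [1,0,0,-0.01,0,0,0],
    [1,0,0,-0.02,0,0,0],
    [1,0,0,-0.025,0,0,0],
    [1,0,0,-0.025,0,0,0],
    [0,0,0,-0.025,0,0,0],
    [0,0,0,-0.025,0,0,0],
    [0,0,0,-0.025,0,0,0],
    [0,0,0,-0.025,0,0,0],
    [0,0,0,-0.02,0,0,0],
    [0,0,0,1,0,0,0],
    [0,0,0,2.5,0,0,0],
    [0,0,0,4,0,0,0],
    [0,0,0,5.5,0,0,0],
    [0,0,0,6.6,0,0,0],
    [0,0,0,6.6,0,0,0],
    [0,0,0,6.6,0,0,0],
    [0,0,0,6.6,0,0,0],
    [0,0,0,6.6,0,0,0],
    [0,0,0,6.6,0,0,0],
    [0,0,0,6.6,0,0,0],
  ],
)

```text
t: 30.52
tool_pos: [0.4717, 0.299, 0.1977]
orientation: [-2.092, -2.343, 0.004]
force: [0.0, -0.4, 0.3]
opening: 0.0932
```

```bash
python3 - <<'E'
from h import *
st()
c=cam("wrist");cv2.imwrite("pics/w24.png",cv2.resize(c["image"][120:240,190:325,::-1],None,fx=5,fy=5,interpolation=cv2.INTER_CUBIC))
t=cam("top")
cv2.imwrite("pics/top24.png",cv2.resize(t["image"][110:300,110:420,::-1],None,fx=2.5,fy=2.5,interpolation=cv2.INTER_CUBIC))
E
```

```text
t 30.52 tcp [471.7 299.  197.7] yawx 96.48 z [-0.0025 -0.0013 -1.    ] F [ 0.  -0.4  0.3] op 93.2 q [0.47 0.05 1.66 0.   1.44 0.36]
```

View pics/w24.png

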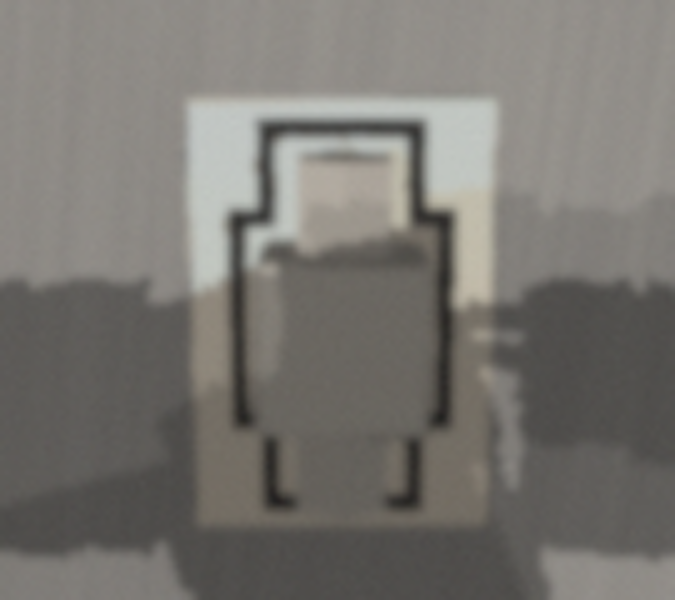

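View pics/top24.png

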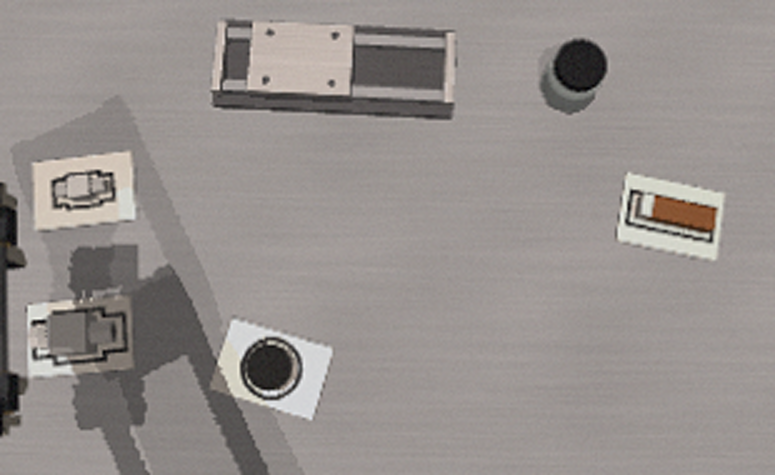

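```bash
python3 - <<'E'
from h import *
c=cam("wrist");st()
p=lambda x,y:(x/5+190-.4,y/5+120-.4)
L=toplane(c,[p(236,218),p(446,216),p(441,424),p(242,424)],.004)*1000
T=toplane(c,[p(258,262),p(434,262),p(432,435),p(260,435)],.044)*1000
N=toplane(c,[p(345,156),p(343,510)],.0345)*1000
for Q in(L,T):
    d=Q[0]+Q[1]-Q[2]-Q[3];print(Q.mean(0),np.linalg.norm(np.diff(Q,axis=0),axis=1),np.degrees(np.arctan2(d[1],d[0])))
d=N[0]-N[1];print(N.mean(0),np.linalg.norm(d),np.degrees(np.arctan2(d[1],d[0])))
# independent check: top camera, cuvette and stopper
t=cam("top");im=t["image"].astype(int)
m=((im[:,:,0]-im[:,:,2]>40)).astype(np.uint8);m[:,:350]=0;m[:170]=0;m[230:]=0
print("cuv amber",ori(toplane(t,hull(m).reshape(-1,2),.028)))
g=im.mean(2);m=(g<45).astype(np.uint8);m[:,:195]=0;m[:,245:]=0;m[:235]=0;m[280:]=0
m=cv2.morphologyEx(m,cv2.MORPH_OPEN,np.ones((5,5)));print("stop",ori(toplane(t,hull(m).reshape(-1,2),.034)))
print("plate,jar px check",toplane(t,[(230,134)],.033)*1000)
E
```

```text
t 30.67 tcp [472.2 299.2 198.6] yawx 96.47 z [-1.1e-03 -6.0e-04 -1.0e+00] F [-0.6 -0.2  0.1] op 93.3 q [ 0.47  0.05  1.66 -0.    1.44  0.36]
[473.1303774  298.71752443   4.        ] [51.95738131 53.38001039 51.07785655] 96.62005452031642
[473.94797997 300.56494071  44.        ] [38.63552741 39.48448764 38.95478657] 96.52765931373118
[473.46554926 301.06662472  34.5       ] 83.05007864223157 96.19002858652092
cuv amber [ 606.7 -324.6   65.7   26.    78.1]
stop [446.   93.8  34.3  29.7   1.9]
plate,jar px check [[765.3610434   77.23993458  33.        ]]
```

Request:
drive_tool(
  increments=[
    [0,0,0,0,0,0,0],
    [0,0,0,0,0,0,0],
    [0,0,0,0,0,0,0],
    [0,0,0,0,0,0,0],
  ],
)

```text
t: 31.05
tool_pos: [0.4725, 0.2993, 0.1994]
orientation: [2.092, 2.343, 0.0]
force: [0.3, -0.3, -1.3]
opening: 0.0931
```

```bash
python3 - <<'E'
from h import *
st()
c=cam("wrist");cv2.imwrite("pics/w25.png",cv2.resize(c["image"][135:230,215:305,::-1],None,fx=8,fy=6,interpolation=cv2.INTER_CUBIC))
# predicted pixels if perfectly placed
C=np.array([473.0,299.3]);a=np.radians(96.45);ax=np.array([np.cos(a),np.sin(a)]);ay=np.array([ax[1],-ax[0]])
def W(x,y,z): return [*((C+x*ax+y*ay)/1000),z/1000]
pt=[W(26,-26,4),W(26,26,4),W(-26,26,4),W(-26,-26,4),W(20,-20,44),W(20,20,44),W(-20,20,44),W(-20,-20,44),W(42,0,34.8),W(-42,0,34.8)]
q=topix(c,pt);print(((q-[215,135]+.4)*[8,6]).round())
E
```

```text
t 31.05 tcp [472.5 299.3 199.4] yawx 96.47 z [ 1.e-04  0.e+00 -1.e+00] F [ 0.3 -0.3 -1.3] op 93.1 q [ 0.47  0.05  1.66 -0.    1.44  0.36]
[[173. 171.]
 [508. 171.]
 [502. 414.]
 [179. 414.]
 [195. 230.]
 [485. 230.]
 [481. 439.]
 [200. 439.]
 [340. 105.]
 [340. 532.]]
```

View pics/w25.png

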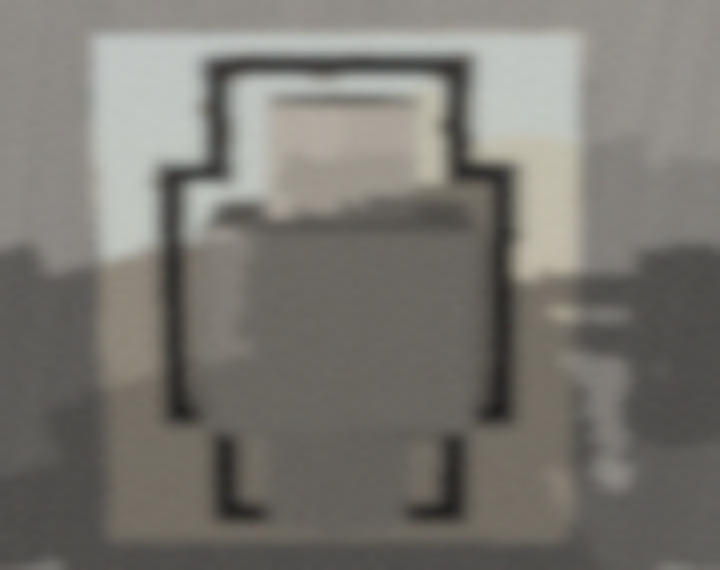

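Request:
drive_tool(
  increments=[
    [0,-1.1,-8.1,0.5,0,0,-0.37],
    [0,-1.1,-8.1,0.5,0,0,-0.37],
    [0,-1.1,-8.1,0.5,0,0,-0.37],
    [0,-1.1,-8.1,0.5,0,0,-0.37],
    [0,-1.1,-8.1,0.5,0,0,-0.37],
    [0,-1.1,-8.1,0.5,0,0,-0.37],
    [0,-1.1,-8.1,0.5,0,0,-0.37],
    [0,-1.1,-8.1,0.5,0,0,-0.37],
    [0,-1.1,-8.1,0.5,0,0,-0.37],
    [0,-1.1,-8.1,0.5,0,0,-0.37],
    [0,-1.1,-8.1,0.5,0,0,-0.37],
    [0,-1.1,-8.1,0.5,0,0,-0.37],
  ],
)

```text
t: 32.1
tool_pos: [0.4449, 0.0977, 0.2117]
orientation: [-2.486, -1.92, 0.001]
force: [0.3, -0.8, -0.5]
opening: 0.093
```

```bash
python3 - <<'E'
from h import *
st()
c=cam("wrist");g=cv2.cvtColor(c["image"],cv2.COLOR_RGB2GRAY)
C=np.array([445.,98.]);th=np.linspace(0,2*np.pi,40)
b=c["image"].copy()
t=cam("top");cv2.imwrite("pics/top26.png",cv2.resize(t["image"][110:300,110:420,::-1],None,fx=2.5,fy=2.5,interpolation=cv2.INTER_CUBIC))
q0=topix(c,[(.445,.098,.004)])[0];u0,v0=(q0-[35,30]).astype(int)
z=cv2.resize(b[v0:v0+70,u0:u0+70,::-1],None,fx=8,fy=8,interpolation=cv2.INTER_CUBIC)
cv2.imwrite("pics/w26.png",z)
for r,h in((59,4),(47,34),(40,4)):
    q=topix(c,[((C[0]+r/2*np.cos(x))/1000,(C[1]+r/2*np.sin(x))/1000,h/1000) for x in th])
    q=(q-[u0,v0]+.4)*8;print(r,"x",q[:,0].min().round(),q[:,0].max().round(),"y",q[:,1].min().round(),q[:,1].max().round())
E
```

```text
t 32.10 tcp [444.9  97.7 211.7] yawx 75.37 z [-5.e-04  0.e+00 -1.e+00] F [ 0.3 -0.8 -0.5] op 93.0 q [ 0.1  -0.25  1.92  0.    1.48  0.36]
59 x 109.0 470.0 y 67.0 422.0
47 x 133.0 446.0 y 129.0 436.0
40 x 167.0 412.0 y 126.0 367.0
```

View pics/w26.png

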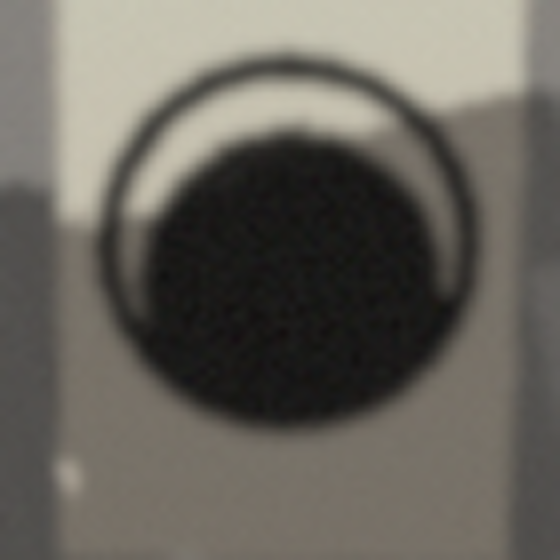

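View pics/top26.png

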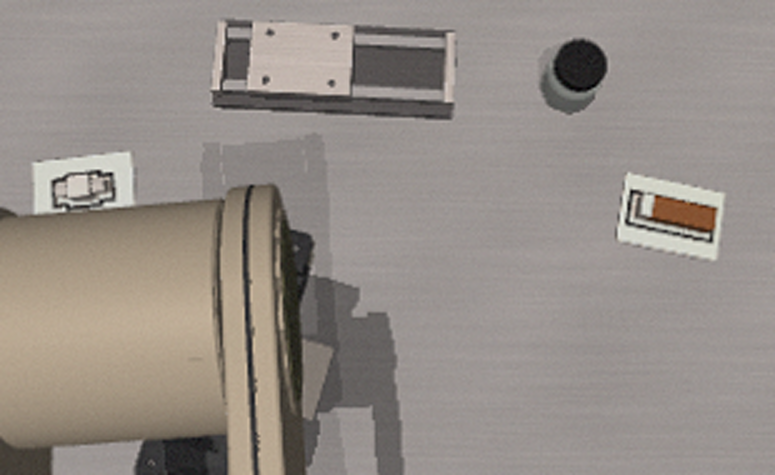

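```bash
python3 - <<'E'
from plant import robot
print(robot.close_job())
E
```

```text
the job is handed in; nothing more can be done
None
```

All four parts are on their own pads, and the job was handed in at about 32 s with the gripper open, clear of everything.

I measured each part and pad with the wrist camera, gripped, carried and placed it, then looked again from above after release:

| Part | Offset from outline centre | Angle error | Note |
|---|---|---|---|
| Stopper | about 0.5–1 mm | – | upright |
| Small union | about 0.5 mm | not re-measured, looks parallel | flat |
| Cuvette | about 0.8 mm | about 0.5° | lowered in slow steps to light contact, about 4.6 N, before release |
| Large union | about 1–1.5 mm along its length (4 mm margin) | under 0.5° | the first reading, taken while the arm was still settling, said about 2 mm |

- **Top camera:** a rough threshold in that view put the stopper about 4 mm off. The mask caught only part of its rim, so I trusted the closer wrist view, which showed it centred.
- **Jar and stage plate:** the top pictures show no sign that either moved; I did not measure them again.

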